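Scan the sample jar and load the carrying tray

TASK

First book the sample jar in: stand it on the scanning spot with its label facing the scanner, let go and leave it there for a full second. Load the carrying tray for the cold store: stack all the sample cases that are on the bench in one pile on the tray, lids up, largest at the bottom and each smaller one resting fully on the one below with nothing overhanging, and at last have the scanned jar standing on the tray floor beside the pile. Keep the jar upright all the time and leave the glassware, pen, stopper and wash bottle alone.

Things in the scene. Friction and masses are not known exactly. Their poses are not given: they have to be found in the camera images.
- case1_center (a point): centre (half-way up) of a closed flat-topped grey plastic sample case, 132 mm long (its x axis), 68 mm wide (y), 36 mm high (z, lid up); the largest of the four; starts lying flat on the bench; always there
- case2_center (a point): centre (half-way up) of a closed flat-topped grey plastic sample case, 112 mm long (its x axis), 56 mm wide (y), 34 mm high (z, lid up); the second largest of the four; starts lying flat on the bench; may be absent
- case3_center (a point): centre (half-way up) of a closed flat-topped grey plastic sample case, 92 mm long (its x axis), 44 mm wide (y), 32 mm high (z, lid up); the third largest of the four; starts lying flat on the bench; may be absent
- case4_center (a point): centre (half-way up) of a closed flat-topped grey plastic sample case, 72 mm long (its x axis), 32 mm wide (y), 30 mm high (z, lid up); the smallest of the four; starts lying flat on the bench; may be absent
- jar_center (a point): centre (half-way up) of the sample jar: round, amber glass with a white lid, 56 mm diameter, 100 mm tall, lid included. Its x axis points from its axis out through the middle of its white bar-code label; a black bar on the lid runs from the centre towards the label
- jar_ahead (a point): point 100 mm straight out from the jar's axis through the middle of its label, at half height; moves with the jar
- spot (a point): centre of the scanning spot, a round dark disc with a white edge (66 mm across) on the station's 6 mm thick base plate (fixed, 110 mm wide); at the height of the plate's top, 6 mm above the bench. The scanner stands on the -y side of it
- window (a point): point 100 mm from the spot's centre, just inside the dark window of the scanner; the scanner is a fixed white block, 100 mm wide, 50 mm deep, its top 100 mm above the bench, its front 85 mm from the spot's centre
- tray_floor (a point): centre of the floor of the fixed white carrying tray, on the floor's surface, 5 mm above the bench; the tray measures 300 mm along x and 200 mm along y outside, has walls 5 mm thick and a rim 9 mm above its floor
- flask: conical amber glass flask, 80 mm across the foot, 125 mm tall, at the far side; origin at the middle of its underside; loose, to be left alone
- beaker: open glass beaker 70 mm across, 90 mm tall, at the far side; origin at the middle of its underside; loose, to be left alone
- stopper: small dark rubber stopper, 26 mm across, 22 mm tall, standing in the middle among the cases; origin at the middle of its underside; loose, to be left alone
- pen: black marker pen 130 mm long, 12 mm thick, lying along its own y axis near the robot; origin on the bench under its middle; loose, to be left alone
- wash_bottle: white plastic wash bottle 60 mm across, 170 mm tall with a thin bent spout, beyond the scanner; origin at the middle of its underside; loose, to be left alone
Things that resemble listed ones, but are neither listed nor needed, are in the scene too. Leave any turquoise or yellow look-alike of the part that bears case4_center alone.

How it is judged (in metres and radians):
On the way:
1. the jar stands released on the scanning spot with its label facing the scanner, for a second (horizontal distance between jar_center and spot below 0.015 m and horizontal distance between jar_ahead and window below 0.035 m and angle between jar_center's own z axis and vertical below 0.1 rad and z of jar_center in the frame of spot below 0.065 m and linear speed of jar below 0.02 m/s and contact force between the fingers and jar below 0.3 N), for 0.8 s.
At the end, for the whole second after the job is handed in: Cases at rest in one pile on the tray, level within 0.08 rad, smaller above larger, edges overhanging at most 2 mm, long sides parallel (0.15 rad for neighbouring sizes); jar upright on the tray floor beside it. Scan: jar axis within 15 mm of spot, jar_ahead within 35 mm of window (x of case1_center in the frame of tray_floor between -0.12 and 0.12 m and y of case1_center in the frame of tray_floor between -0.075 and 0.075 m and angle between each of case1_center, case2_center, case3_center, case4_center's own z axis and vertical below 0.08 rad and linear speed of each of case1, case2, case3, case4, jar below 0.02 m/s and x of case2_center in the frame of tray_floor between -0.12 and 0.12 m and y of case2_center in the frame of tray_floor between -0.075 and 0.075 m and x of case3_center in the frame of tray_floor between -0.12 and 0.12 m and y of case3_center in the frame of tray_floor between -0.075 and 0.075 m and x of case4_center in the frame of tray_floor between -0.12 and 0.12 m and y of case4_center in the frame of tray_floor between -0.075 and 0.075 m and x of case2_center in the frame of case1_center between -0.012 and 0.012 m and y of case2_center in the frame of case1_center between -0.008 and 0.008 m and z of case2_center in the frame of case1_center above 0.031 m and angle between the x axis of case2_center and the x axis of case1_center, either way round below 0.15 rad and x of case3_center in the frame of case1_center between -0.022 and 0.022 m and y of case3_center in the frame of case1_center between -0.014 and 0.014 m and z of case3_center in the frame of case1_center above 0.03 m and angle between the x axis of case3_center and the x axis of case1_center, either way round below 0.3 rad and x of case4_center in the frame of case1_center between -0.032 and 0.032 m and y of case4_center in the frame of case1_center between -0.02 and 0.02 m and z of case4_center in the frame of case1_center above 0.029 m and angle between the x axis of case4_center and the x axis of case1_center, either way round below 0.6 rad and x of case3_center in the frame of case2_center between -0.012 and 0.012 m and y of case3_center in the frame of case2_center between -0.008 and 0.008 m and z of case3_center in the frame of case2_center above 0.029 m and angle between the x axis of case3_center and the x axis of case2_center, either way round below 0.15 rad and x of case4_center in the frame of case2_center between -0.022 and 0.022 m and y of case4_center in the frame of case2_center between -0.014 and 0.014 m and z of case4_center in the frame of case2_center above 0.028 m and angle between the x axis of case4_center and the x axis of case2_center, either way round below 0.3 rad and x of case4_center in the frame of case3_center between -0.012 and 0.012 m and y of case4_center in the frame of case3_center between -0.008 and 0.008 m and z of case4_center in the frame of case3_center above 0.027 m and angle between the x axis of case4_center and the x axis of case3_center, either way round below 0.15 rad and x of jar_center in the frame of tray_floor between -0.13 and 0.13 m and y of jar_center in the frame of tray_floor between -0.08 and 0.08 m and z of jar_center in the frame of tray_floor below 0.06 m and angle between jar_center's own z axis and vertical below 0.1 rad); the robot touches nothing.
It fails at once if the jar is tipped over or tilted past about 30 degrees (angle between jar_center's own z axis and vertical above 0.5 rad).
It fails at once if the flask, beaker, stopper, pen or wash bottle is pushed more than 4 cm or knocked over (distance of any of flask, beaker, stopper, pen, wash_bottle from where it was at the start of the episode above 0.04 m or angle between any of flask, beaker, wash_bottle's own z axis and vertical above 0.5 rad).
Of case2, case3, case4 only 2 to 3 are there at a start; the rules pass over those that are not, and their reading is None.
At some moment in a run one of case1 may be knocked a few centimetres aside while the robot is not near it.
It also fails if it takes over 210 s, if anything falls off the work surface, if the arm or the gripper's body presses on something with over 40 N, if the wrist force passes 120 N, or if a joint passes its speed limit or range.

ROBOT

A 7-joint arm with a two-finger parallel gripper is mounted at the origin on the work surface. World frame = base frame: x ahead of the robot, y to its left, z up, the work surface at z = 0. Lengths are in mm, angles in rad, forces in N, time in s.
With the tool pointing down it reaches from about 400 to 875 mm from the base axis. Payload 4.4 kg.
Tool frame: the origin (TCP) lies midway between the tips of the shut fingers; the grasp point (between the pads) lies 19 mm behind it; z points along the fingers, y is the line along which they close (so a half turn about z gives the same grasp; the last joint's range is limited). The gripper opens to 85 mm and grips with 20 to 120 N. Pads are 22 mm wide; open, the fingers measure 114 mm over their backs; the gripper's body (76 mm by 85 mm) begins 54 mm behind the grasp point. The pads swing forward as they close: fully open they stand 13 mm farther back than shut.
Start: joints at [-1.366, 0.628, 0.038, 1.517, -0.027, 0.996, -0.02], TCP at [173.852, 626.333, 231.313] pointing down, gripper open.
Joint ranges: [-3.06, 3.06], [-0.37, 2.12], [-1.25, 1.32], [0.18, 2.47], [-1.1, 4.24], [0.23, 1.98], [-2.94, 2.94]. Speed limits (rad/s): [2.57, 2.57, 3.14, 3.14, 3.14, 3.14, 3.14].

INTERFACE

Orientations are given as [roll, pitch, yaw] about the fixed x, y, z axes, in that order (R = Rz(yaw) Ry(pitch) Rx(roll)).
In Python, from cell import read_state, get_image, finish_job gives the robot as it stands.
- The arm moves only by the tool send_rows, never from a script. Its argument "series" is a list of rows, each an object of numbers: "ax", "ay", "az": the turn, a rotation vector about the tool's x, y, z in rad; "dx", "dy", "dz": the shift along the tool's x, y, z in cm; "hand": the closure, from 0 (fully open) to 1 (shut). In form: [{"ax": .., "ay": .., "az": .., "dx": .., "dy": .., "dz": .., "hand": ..}, ...]. A call has 1 to 10 rows; each row is the pose to reach, as a shift and turn from the pose commanded when the call began, along the tool's axes at that moment; what a row does not reach only later rows make up. A row lasts 1/10 s, in which the tool goes at most 50 mm and 8.59 degrees, less where a joint would pass 70% of its speed; a pose out of reach is approached as far as the arm can. A call with a gripper value outside its range is refused whole. The fingers move at their own pace and stop on an object; the grip force is fixed at half the most. Time passes only in rows, so rows that repeat a pose let the fingers close. It gives the time, the measured TCP pose, the force, the opening and the grip force at its end, in the units of the state.
- read_state(): the state, without advancing time (a new reading comes with each control period).
- get_image(name): name is "scene" or "top" or "wrist"; returns a dict with "pixels" (420x560x3 uint8, red, green, blue), "mtx" (3x3 intrinsics, pixels), "R" (3x3) and "t" (3): a world point X has camera coordinates R X + t. Camera axes: x right, y down, z forward; pixel columns grow to the right and rows downward; lengths in mm; the calibration is good to about 2 mm. The wrist camera is an equidistant fisheye: a pixel r from the principal point sees the ray r / f radians off the axis. A picture is of the moment at which its call begins. There is no depth.
- finish_job(): hands the job in; it is judged then, once.
The state is a dict: "clock": time; "qpos": joint angles; "qd": joint speeds; "tau": joint torques, N m; "eef_pos": TCP position; "tool_rot": TCP orientation; "force": force on the tool from outside, world axes, zero at the start; "torque": the same for the moment, N m; "width": finger opening in mm; "gripper_force": force on a finger pad.
Only numpy, scipy, OpenCV 4.12 (cv2) and the standard library are available. Lean on these libraries where they do the work, as an engineer would, in place of code of your own. Each camera call takes 0.05 s, during which the arm holds its last target. There are 200 camera calls.

## Working session

There is one attempt and no reset: what is moved stays moved. The work goes in short steps, Python scripts to look and compute and a tool call to move; the robot and the scene stay as the last step left them, time stands still between calls to the robot, and variables do not carry over. Pictures are saved under pics/ and viewed, at most 14 in all, crops included, and the job is handed in when it is done.

Besides the shell and the picture viewer there is one more tool, called after "Request:" as name(argument=value, ...), one argument or row to a line, values as JSON. send_rows: Moves the arm, as the interface text tells. Its arguments: {"type":"object","properties":{"series":{"type":"array","items":{"type":"object","properties":{"ax":{"type":"number"},"ay":{"type":"number"},"az":{"type":"number"},"dx":{"type":"number"},"dy":{"type":"number"},"dz":{"type":"number"},"hand":{"type":"number"}}}}},"required":["series"]}

```bash
mkdir -p pics; python3 - <<'E'
from cell import *
import cv2
for n in("top","scene"):
    d=get_image(n);cv2.imwrite(f"pics/{n}0.png",cv2.resize(d["pixels"][:,:,::-1],(800,600),interpolation=cv2.INTER_CUBIC));print(n,d["mtx"],d["R"],d["t"])
print(read_state())
E
```

```text
top [[470.62121051   0.         287.11403821]
 [  0.         470.62121051 208.88493421]
 [  0.           0.           1.        ]] [[ 0.01591887 -0.99985206 -0.00651447]
 [-0.99132217 -0.01493212 -0.13060395]
 [ 0.13048736  0.008537   -0.99141322]] [  45.36385384  517.47608402 1172.98113364]
scene [[442.12277999   0.         271.84625037]
 [  0.         442.12277999 210.68821372]
 [  0.           0.           1.        ]] [[ 0.37202315  0.92822216 -0.00154592]
 [ 0.79659271 -0.32012129 -0.5127986 ]
 [-0.47648591  0.18954148 -0.85850754]] [-219.56633771 -380.25760215 1732.92484418]
{'clock': 0.1, 'qpos': array([-1.365777  ,  0.62924825,  0.03843648,  1.51826022, -0.02700297,
        0.9962749 , -0.01998996]), 'qd': array([-1.31890854e-03, -1.83594920e-03, -5.27397260e-04, -4.30283650e-03,
       -3.95177393e-05,  7.73202313e-05,  1.72149955e-03]), 'tau': array([ 3.87134962e-03, -5.64540732e+01,  1.23085834e+00, -1.93976837e+01,
        1.13487049e-02,  5.27923432e-03,  4.31584999e-05]), 'eef_pos': array([173.70697804, 625.79172058, 230.48685509]), 'tool_rot': array([-3.13991954e+00,  8.78477569e-06,  2.87078863e+00]), 'force': array([ 0.2027474 , -0.7449023 , -0.10467075]), 'torque': array([-0.01089409,  0.01200062,  0.0079126 ]), 'gripper_force': 0.0, 'width': 85.3789465128066}
```

View pics/top0.png

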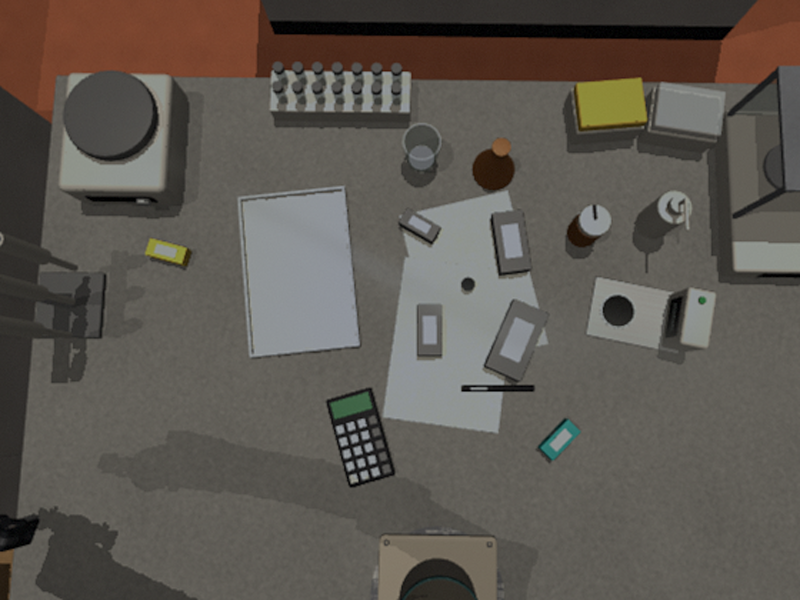

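View pics/scene0.png

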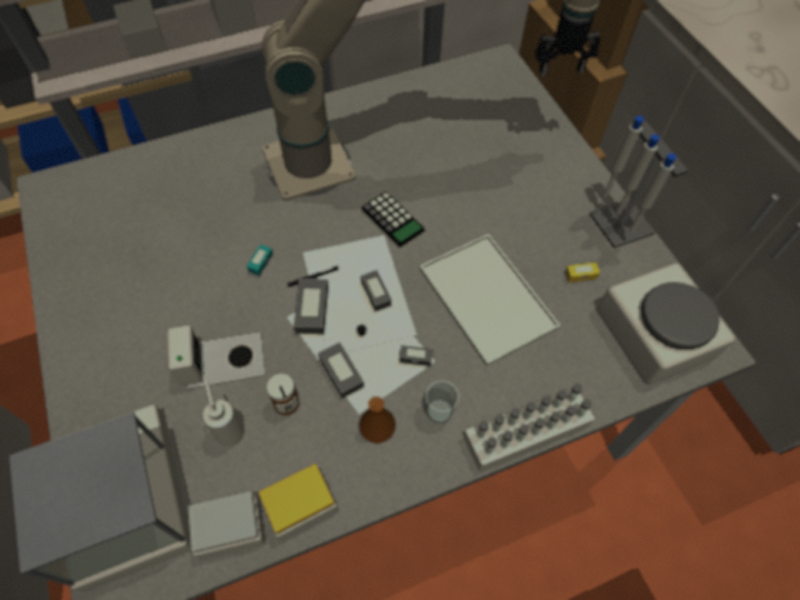

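The four grey cases appear at (517,340), (511,241), (429,330) and (420,226). The jar is at (590,222), the spot at (618,310) and the tray at (300,270). The turquoise (560,440) and yellow (167,252) ones are look-alikes. I'll confirm with an enlarged crop.

```bash
cat > h.py <<'E'
import numpy as np,cv2
from cell import *
def ray(d,px):
    u=np.linalg.inv(d["mtx"])@np.array([px[0],px[1],1.]); return d["R"].T@u,-d["R"].T@d["t"]
def onz(d,px,z):
    v,c=ray(d,px); return c+v*(z-c[2])/v[2]
def proj(d,X):
    c=d["R"]@np.asarray(X,float)+d["t"]; p=d["mtx"]@c; return p[:2]/p[2]
def crop(d,x0,y0,w,h,s,name,fn=None):
    im=cv2.resize(d["pixels"][y0:y0+h,x0:x0+w,::-1],None,fx=s,fy=s,interpolation=cv2.INTER_CUBIC)
    im=cv2.convertScaleAbs(im,alpha=1.5)
    for k in range(0,w,20): cv2.putText(im,str(x0+k),(int((k+.5)*s),8),0,.3,(0,0,255),1);cv2.line(im,(int((k+.5)*s),10),(int((k+.5)*s),16),(0,0,255),1)
    for k in range(0,h,20): cv2.putText(im,str(y0+k),(0,int((k+.5)*s)),0,.3,(0,0,255),1)
    cv2.imwrite("pics/"+name,im)
E
python3 - <<'E'
from h import *
d=get_image("top");crop(d,270,125,160,120,5,"c1.png");crop(d,385,125,130,130,4.6,"c2.png")
E
```

```text
(no output)
```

View pics/c1.png

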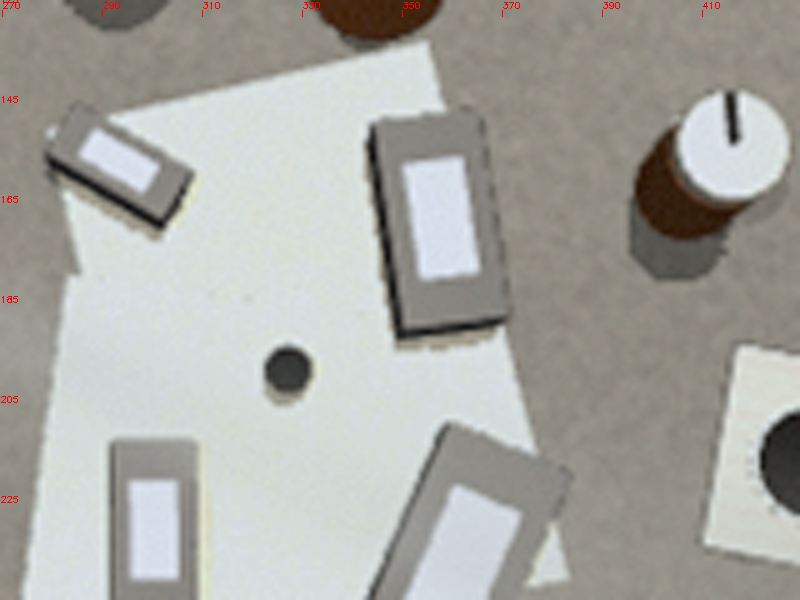

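View pics/c2.png

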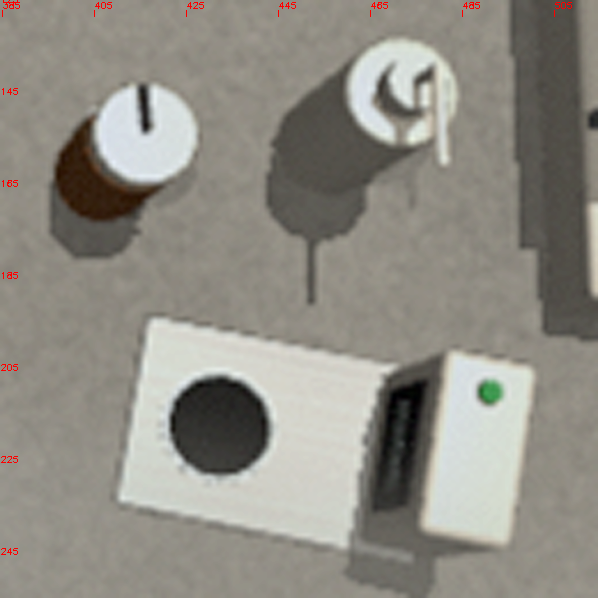

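The crop confirms four grey cases with decreasing sizes. Case4 is the grey one at px (294,158), and the turquoise and yellow ones stay untouched. The jar's bar points up (+x). Next I compute the poses.

```bash
cat >> h.py <<'E'
S=1.4286
def label(d,seed,z):
    g=cv2.cvtColor(cv2.resize(d["pixels"],None,fx=4,fy=4,interpolation=cv2.INTER_CUBIC),cv2.COLOR_RGB2GRAY)
    s=(int(seed[0]*4+1.5),int(seed[1]*4+1.5)); m=np.zeros((g.shape[0]+2,g.shape[1]+2),np.uint8)
    cv2.floodFill(g.copy(),m,s,255,25,25,8|cv2.FLOODFILL_FIXED_RANGE|(255<<8))
    c=max(cv2.findContours(m[1:-1,1:-1],0,1)[0],key=cv2.contourArea)
    b=cv2.boxPoints(cv2.minAreaRect(c)); P=np.array([onz(d,((q-1.5)/4),z) for q in b])[:,:2]
    e=P[1]-P[0],P[2]-P[1]; l=max(e,key=np.linalg.norm)
    return P.mean(0),np.arctan(l[1]/l[0]),[round(np.linalg.norm(k),1) for k in e]
def grab(d,cs):
    for n,s,h in cs:
        c,y,e=label(d,s,h); print(n,c.round(1),"yaw",round(float(y),3),e)
E
python3 - <<'E'
from h import *
d=get_image("top")
grab(d,[("1",(361.9,238),36),("2",(358,168.5),34),("3",(300.5,231),32),("4",(293.8,157),30)])
P=lambda l,z:[onz(d,p,z)[:2].round(1) for p in l]
print("case2 corners",P([(270+x/5-.4,125+y/5-.4) for x,y in[(372,126),(478,110),(507,316),(400,327)]],34))
print("tray outer",P([(x/S-.4,y/S-.4) for x,y in[(238,198),(345,187),(359,346),(250,357)]],14))
c2=lambda x,y:(385+x/4.6-.4,125+y/4.6-.4)
print("lid c, bar end, inner",P([c2(146,133),c2(143,87),c2(147,130)],100))
print("spot",P([c2(220,425)],6),"plate",P([c2(152,318),c2(118,500)],6),"scanner top",P([c2(448,352),c2(533,370),c2(505,545),c2(422,525)],100))
print("stopper",P([(270+289/5,125+369/5)],22),"pen",P([(462/S,387/S),(534/S,388/S)],8),"wash",P([c2(402,90)],140),"flask",P([(493/S,170/S)],30))
E
```

```text
1 [ 446.5 -136.8] yaw -0.404 [np.float64(74.4), np.float64(39.2)]
2 [ 626.  -128.2] yaw 0.14 [np.float64(31.6), np.float64(62.4)]
3 [462.1  18.8] yaw 0.028 [np.float64(24.8), np.float64(50.6)]
4 [655.   39.5] yaw 1.055 [np.float64(17.8), np.float64(39.7)]
case2 corners [array([674.2, -92.4]), array([ 683.6, -147.6]), array([ 574.8, -161.9]), array([ 568.2, -106.8])]
tray outer [array([704.5, 378.8]), array([728.4, 179.7]), array([432.1, 145.8]), array([409.2, 342.4])]
lid c, bar end, inner [array([ 650. , -262.5]), array([ 675.3, -261.4]), array([ 651.7, -263.1])]
spot [array([ 504.8, -326.5])] plate [array([ 565.8, -289.2]), array([ 461.2, -267.9])] scanner top [array([ 534.1, -418.9]), array([ 525.2, -463.1]), array([ 433. , -444.6]), array([ 442.7, -401.9])]
stopper [array([546.3, -51.7])] pen [array([360.5, -42.4]), array([ 360.8, -171.9])] wash [array([ 664.4, -384.1])] flask [array([758.7, -95.7])]
```

```bash
cat >> h.py <<'E'
from scipy.spatial.transform import Rotation as Ro
def to(x,y,z,yaw):
    s=read_state(); R=Ro.from_euler("xyz",s["tool_rot"]); T=Ro.from_euler("xyz",[np.pi,0,yaw])
    d=R.inv().apply(np.array([x,y,z])-s["eef_pos"])/10; v=(R.inv()*T).as_rotvec()
    print("d",d.round(2),"a",v.round(3),"q",s["qpos"].round(2),"pos",s["eef_pos"].round(1),s["tool_rot"].round(3),"w",round(s["width"],1),"F",s["force"].round(1),s["clock"])
E
python3 -c "
from h import *
to(650,-262.5,180,1.5)"
```

```text
d [-69.66 -72.87   5.16] a [-1.000e-03  1.000e-03  1.371e+00] q [-1.37  0.63  0.04  1.52 -0.03  1.   -0.02] pos [173.7 626.  230.7] [-3.14  -0.     2.871] w 85.5 F [ 0.   0.3 -0.3] 0.2
```

Request:
send_rows(
  series=[
    {"dx":-69.7,"dy":-72.9,"dz":5.2,"az":1.37,"hand":0},
    {"dx":-69.7,"dy":-72.9,"dz":5.2,"az":1.37,"hand":0},
    {"dx":-69.7,"dy":-72.9,"dz":5.2,"az":1.37,"hand":0},
    {"dx":-69.7,"dy":-72.9,"dz":5.2,"az":1.37,"hand":0},
    {"dx":-69.7,"dy":-72.9,"dz":5.2,"az":1.37,"hand":0},
    {"dx":-69.7,"dy":-72.9,"dz":5.2,"az":1.37,"hand":0},
    {"dx":-69.7,"dy":-72.9,"dz":5.2,"az":1.37,"hand":0},
    {"dx":-69.7,"dy":-72.9,"dz":5.2,"az":1.37,"hand":0},
    {"dx":-69.7,"dy":-72.9,"dz":5.2,"az":1.37,"hand":0},
    {"dx":-69.7,"dy":-72.9,"dz":5.2,"az":1.37,"hand":0},
  ],
)

```text
invalid input at $.series[0]: expected keys ax, ay, az, dx, dy, dz, hand
```

```bash
python3 -c "
from h import *
to(650,-262.5,180,1.5)"
```

```text
d [-69.66 -72.87   5.16] a [-1.000e-03  1.000e-03  1.371e+00] q [-1.37  0.63  0.04  1.52 -0.03  1.   -0.02] pos [173.7 626.  230.7] [-3.14  -0.     2.871] w 85.5 F [ 0.   0.3 -0.3] 0.2
```

Request:
send_rows(
  series=[
    {"ax":0,"ay":0,"dx":-69.7,"dy":-72.9,"dz":5.2,"az":1.37,"hand":0},
    {"ax":0,"ay":0,"dx":-69.7,"dy":-72.9,"dz":5.2,"az":1.37,"hand":0},
    {"ax":0,"ay":0,"dx":-69.7,"dy":-72.9,"dz":5.2,"az":1.37,"hand":0},
    {"ax":0,"ay":0,"dx":-69.7,"dy":-72.9,"dz":5.2,"az":1.37,"hand":0},
    {"ax":0,"ay":0,"dx":-69.7,"dy":-72.9,"dz":5.2,"az":1.37,"hand":0},
    {"ax":0,"ay":0,"dx":-69.7,"dy":-72.9,"dz":5.2,"az":1.37,"hand":0},
    {"ax":0,"ay":0,"dx":-69.7,"dy":-72.9,"dz":5.2,"az":1.37,"hand":0},
    {"ax":0,"ay":0,"dx":-69.7,"dy":-72.9,"dz":5.2,"az":1.37,"hand":0},
    {"ax":0,"ay":0,"dx":-69.7,"dy":-72.9,"dz":5.2,"az":1.37,"hand":0},
    {"ax":0,"ay":0,"dx":-69.7,"dy":-72.9,"dz":5.2,"az":1.37,"hand":0},
  ],
)

```text
clock: 1.2
eef_pos: [410.4, 184.6, 205.6]
tool_rot: [3.141, -0.0, 1.498]
force: [2.0, 0.5, 0.3]
width: 85.4
gripper_force: 0.0
```

```bash
python3 -c "
from h import *
to(650,-262.5,180,1.5)"
```

```text
d [-42.85  27.16   2.57] a [ 0.    -0.    -0.002] q [-0.8   0.41  0.43  2.09 -0.27  0.69 -0.27] pos [410.4 184.6 205.6] [ 3.141 -0.     1.498] w 85.4 F [2.  0.5 0.3] 1.2
```

Request:
send_rows(
  series=[
    {"ax":0,"ay":0,"dx":-42.85,"dy":27.15,"dz":2.6,"az":0,"hand":0},
    {"ax":0,"ay":0,"dx":-42.85,"dy":27.15,"dz":2.6,"az":0,"hand":0},
    {"ax":0,"ay":0,"dx":-42.85,"dy":27.15,"dz":2.6,"az":0,"hand":0},
    {"ax":0,"ay":0,"dx":-42.85,"dy":27.15,"dz":2.6,"az":0,"hand":0},
    {"ax":0,"ay":0,"dx":-42.85,"dy":27.15,"dz":2.6,"az":0,"hand":0},
    {"ax":0,"ay":0,"dx":-42.85,"dy":27.15,"dz":2.6,"az":0,"hand":0},
    {"ax":0,"ay":0,"dx":-42.85,"dy":27.15,"dz":2.6,"az":0,"hand":0},
    {"ax":0,"ay":0,"dx":-42.85,"dy":27.15,"dz":2.6,"az":0,"hand":0},
    {"ax":0,"ay":0,"dx":-42.85,"dy":27.15,"dz":2.6,"az":0,"hand":0},
    {"ax":0,"ay":0,"dx":-42.85,"dy":27.15,"dz":2.6,"az":0,"hand":0},
  ],
)

```text
clock: 2.2
eef_pos: [647.6, -254.9, 179.6]
tool_rot: [-3.141, -0.001, 1.501]
force: [0.9, -0.2, 0.9]
width: 85.9
gripper_force: 0.0
```

```bash
cat >> h.py <<'E'
def wpix(d,X):
    c=d["R"]@np.asarray(X,float)+d["t"]; r=np.hypot(c[0],c[1]); th=np.arctan2(r,c[2]); f=d["mtx"][0,0]
    return d["mtx"][:2,2]+f*th*c[:2]/r
def wonz(d,p,z):
    f=d["mtx"][0,0]; q=np.array(p)-d["mtx"][:2,2]; r=np.hypot(*q); th=r/f
    v=d["R"].T@np.array([np.sin(th)*q[0]/r,np.sin(th)*q[1]/r,np.cos(th)]); c=-d["R"].T@d["t"]
    return c+v*(z-c[2])/v[2]
E
python3 -c "
from h import *
to(650,-262.5,180,1.5)
d=get_image('wrist');cv2.imwrite('pics/w1.png',d['pixels'][:,:,::-1]);print(wpix(d,[650,-262.5,100]),wpix(d,[675,-262.5,100]))"
```

```text
d [-0.74  0.3  -0.04] a [-0.    -0.001  0.001] q [ 0.14  0.78  0.36  1.43 -0.3   0.99  0.51] pos [ 647.6 -254.9  179.6] [-3.141e+00 -1.000e-03  1.501e+00] w 85.9 F [ 0.9 -0.2  0.9] 2.2
[286.01662227 233.62116711] [320.34271085 231.26266756]
```

View pics/w1.png

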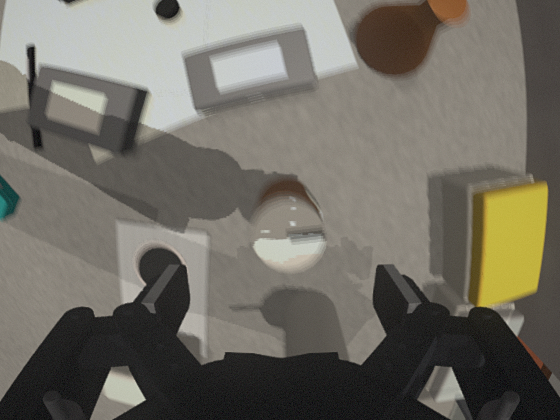

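The wrist view shows the jar lid at about (288,235), against a predicted (286,234), with the bar pointing right (+x). The estimate is good.

Request:
send_rows(
  series=[
    {"ax":0,"ay":0,"az":0,"dx":-0.78,"dy":0.4,"dz":0,"hand":0},
    {"ax":0,"ay":0,"az":0,"dx":-0.78,"dy":0.4,"dz":4,"hand":0},
    {"ax":0,"ay":0,"az":0,"dx":-0.78,"dy":0.4,"dz":8,"hand":0},
    {"ax":0,"ay":0,"az":0,"dx":-0.78,"dy":0.4,"dz":11.5,"hand":0},
    {"ax":0,"ay":0,"az":0,"dx":-0.78,"dy":0.4,"dz":13.5,"hand":0},
    {"ax":0,"ay":0,"az":0,"dx":-0.78,"dy":0.4,"dz":13.5,"hand":0},
    {"ax":0,"ay":0,"az":0,"dx":-0.78,"dy":0.4,"dz":13.5,"hand":1},
    {"ax":0,"ay":0,"az":0,"dx":-0.78,"dy":0.4,"dz":13.5,"hand":1},
    {"ax":0,"ay":0,"az":0,"dx":-0.78,"dy":0.4,"dz":13.5,"hand":1},
    {"ax":0,"ay":0,"az":0,"dx":-0.78,"dy":0.4,"dz":13.5,"hand":1},
  ],
)

```text
clock: 3.25
eef_pos: [651.6, -261.6, 47.3]
tool_rot: [3.138, 0.001, 1.501]
force: [-0.9, 0.4, 7.4]
width: 54.8
gripper_force: 64.2
```

```bash
python3 -c "
from h import *
to(505.0,-326,100,-0.3)"
```

```text
d [ -7.45 -14.16  -5.31] a [ 0.003 -0.002  1.801] q [ 0.18  0.94  0.31  1.49 -0.36  0.77  0.56] pos [ 651.6 -261.6   47.3] [3.138e+00 1.000e-03 1.501e+00] w 54.8 F [-0.9  0.4  7.4] 3.25
```

Request:
send_rows(
  series=[
    {"ax":0,"ay":0,"az":0,"dx":0,"dy":0,"dz":-3,"hand":1},
    {"ax":0,"ay":0,"az":0,"dx":0,"dy":0,"dz":-6,"hand":1},
    {"ax":0,"ay":0,"az":0.14,"dx":-1,"dy":-1.8,"dz":-6,"hand":1},
    {"ax":0,"ay":0,"az":0.28,"dx":-2,"dy":-3.6,"dz":-6,"hand":1},
    {"ax":0,"ay":0,"az":0.42,"dx":-3,"dy":-5.4,"dz":-6,"hand":1},
    {"ax":0,"ay":0,"az":0.56,"dx":-4,"dy":-7.2,"dz":-6,"hand":1},
    {"ax":0,"ay":0,"az":0.7,"dx":-5,"dy":-9,"dz":-6,"hand":1},
    {"ax":0,"ay":0,"az":0.84,"dx":-6,"dy":-11,"dz":-6,"hand":1},
    {"ax":0,"ay":0,"az":0.98,"dx":-7,"dy":-13,"dz":-6,"hand":1},
    {"ax":0,"ay":0,"az":1.12,"dx":-7.45,"dy":-14.15,"dz":-6,"hand":1},
  ],
)

```text
clock: 4.25
eef_pos: [501.8, -326.7, 105.4]
tool_rot: [3.142, 0.001, 0.373]
force: [0.4, -0.4, -2.3]
width: 54.7
gripper_force: 64.5
```

```bash
python3 -c "
from h import *
to(505.0,-326,70,-0.3)"
```

```text
d [0.32 0.05 3.54] a [0.    0.001 0.673] q [ 0.17  0.8   0.6   1.79 -0.63  0.76 -0.09] pos [ 501.8 -326.7  105.4] [3.142e+00 1.000e-03 3.730e-01] w 54.7 F [ 0.4 -0.4 -2.3] 4.25
```

Request:
send_rows(
  series=[
    {"ax":0,"ay":0,"az":0.14,"dx":0.1,"dy":0,"dz":0,"hand":1},
    {"ax":0,"ay":0,"az":0.28,"dx":0.2,"dy":0.05,"dz":0,"hand":1},
    {"ax":0,"ay":0,"az":0.42,"dx":0.3,"dy":0.05,"dz":1,"hand":1},
    {"ax":0,"ay":0,"az":0.56,"dx":0.32,"dy":0.05,"dz":2,"hand":1},
    {"ax":0,"ay":0,"az":0.67,"dx":0.32,"dy":0.05,"dz":3,"hand":1},
    {"ax":0,"ay":0,"az":0.67,"dx":0.32,"dy":0.05,"dz":4,"hand":1},
    {"ax":0,"ay":0,"az":0.67,"dx":0.32,"dy":0.05,"dz":4.6,"hand":1},
    {"ax":0,"ay":0,"az":0.67,"dx":0.32,"dy":0.05,"dz":4.6,"hand":1},
  ],
)

```text
clock: 5.05
eef_pos: [506.8, -324.4, 58.2]
tool_rot: [-3.141, 0.001, -0.287]
force: [-0.5, -0.1, -3.1]
width: 54.5
gripper_force: 64.5
```

```bash
python3 -c "
from h import *
to(505.0,-326,54,-0.3)"
```

```text
d [-0.13  0.2   0.42] a [-0.001  0.001  0.013] q [ 0.11  0.92  0.72  1.8  -0.85  0.77 -0.57] pos [ 506.8 -324.4   58.2] [-3.141e+00  1.000e-03 -2.870e-01] w 54.5 F [-0.5 -0.1 -3.1] 5.05
```

Request:
send_rows(
  series=[
    {"ax":0,"ay":0,"az":0.01,"dx":-0.13,"dy":0.2,"dz":0.2,"hand":1},
    {"ax":0,"ay":0,"az":0.01,"dx":-0.13,"dy":0.2,"dz":0.4,"hand":1},
    {"ax":0,"ay":0,"az":0.01,"dx":-0.13,"dy":0.2,"dz":0.45,"hand":1},
    {"ax":0,"ay":0,"az":0.01,"dx":-0.13,"dy":0.2,"dz":0.45,"hand":1},
  ],
)

```text
clock: 5.45
eef_pos: [505.4, -326.5, 54.6]
tool_rot: [-3.141, -0.0, -0.299]
force: [0.5, 0.5, -2.7]
width: 54.8
gripper_force: 64.5
```

Request:
send_rows(
  series=[
    {"ax":0,"ay":0,"az":0,"dx":0,"dy":0,"dz":0.1,"hand":1},
    {"ax":0,"ay":0,"az":0,"dx":0,"dy":0,"dz":0.2,"hand":1},
    {"ax":0,"ay":0,"az":0,"dx":0,"dy":0,"dz":0.2,"hand":1},
  ],
)

```text
clock: 5.75
eef_pos: [505.6, -326.6, 53.3]
tool_rot: [-3.141, -0.001, -0.299]
force: [-1.4, 0.7, 4.2]
width: 54.8
gripper_force: 65.5
```

Contact is made, so I release and rise.

Request:
send_rows(
  series=[
    {"ax":0,"ay":0,"az":0,"dx":0,"dy":0,"dz":0,"hand":0},
    {"ax":0,"ay":0,"az":0,"dx":0,"dy":0,"dz":0,"hand":0},
    {"ax":0,"ay":0,"az":0,"dx":0,"dy":0,"dz":0,"hand":0},
    {"ax":0,"ay":0,"az":0,"dx":0,"dy":0,"dz":0,"hand":0},
    {"ax":0,"ay":0,"az":0,"dx":0,"dy":0,"dz":-2,"hand":0},
    {"ax":0,"ay":0,"az":0,"dx":0,"dy":0,"dz":-5,"hand":0},
    {"ax":0,"ay":0,"az":0,"dx":0,"dy":0,"dz":-9,"hand":0},
    {"ax":0,"ay":0,"az":0,"dx":0,"dy":0,"dz":-13,"hand":0},
    {"ax":0,"ay":0,"az":0,"dx":0,"dy":0,"dz":-13,"hand":0},
  ],
)

```text
clock: 6.65
eef_pos: [507.3, -329.5, 187.8]
tool_rot: [3.138, -0.009, -0.3]
force: [0.4, -0.1, 0.6]
width: 85.0
gripper_force: 0.0
```

```bash
python3 -c "
from h import *
d=get_image('wrist');cv2.imwrite('pics/w2.png',d['pixels'][:,:,::-1])
a=np.array([505,-326,106]);b=a+25*np.array([np.cos(-1.768),np.sin(-1.768),0]);print(wpix(d,a),wpix(d,b))
to(446.5,-136.8,150,1.17)"
```

```text
[277.61493261 225.94372723] [311.88849987 222.51695131]
d [-11.38 -16.5    3.43] a [ 0.005 -0.003 -1.469] q [ 0.03  0.77  0.87  1.72 -0.69  0.98 -0.7 ] pos [ 506.5 -327.9  185.2] [ 3.14  -0.005 -0.299] w 85.2 F [ 0.5 -1.1  0.1] 6.7
```

View pics/w2.png

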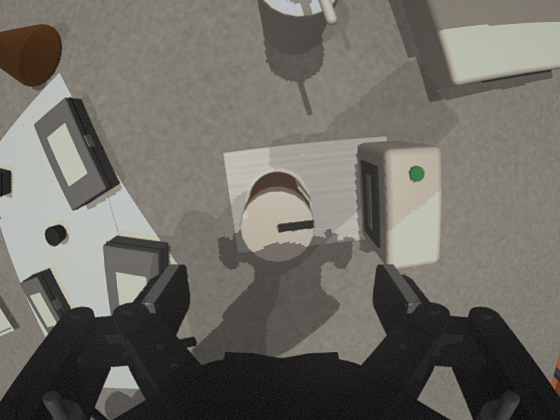

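The jar stands upright at (278,227) with its bar pointing at the scanner window, as predicted. I recheck case1 before picking it.

```bash
python3 -c "
from h import *
d=get_image('top')
grab(d,[('1',(361.9,238),36),('2',(358,168.5),34),('3',(300.5,231),32),('4',(293.8,157),30)])
to(446.5,-136.8,120,-.404)
w=get_image('wrist');print(wpix(w,[446.5,-136.8,36]))"
```

```text
1 [ 466.2 -180.2] yaw -0.939 [np.float64(471.3), np.float64(310.5)]
2 [ 626.  -128.1] yaw 0.143 [np.float64(31.3), np.float64(62.2)]
3 [547.1  76.3] yaw -1.559 [np.float64(1528.1), np.float64(1090.0)]
4 [655.   39.5] yaw 1.055 [np.float64(17.9), np.float64(39.7)]
d [-11.27 -16.4    6.3 ] a [-0.    -0.002  0.105] q [ 0.03  0.77  0.87  1.72 -0.69  0.98 -0.7 ] pos [ 505.7 -326.6  183.2] [-3.142e+00 -2.000e-03 -2.990e-01] w 85.4 F [ 0.1  0.1 -0.6] 6.75
[133.94015342 300.2840256 ]
```

Request:
send_rows(
  series=[
    {"ax":0,"ay":0,"az":0.1,"dx":-3,"dy":-4.1,"dz":0,"hand":0},
    {"ax":0,"ay":0,"az":0.1,"dx":-6,"dy":-8.2,"dz":0,"hand":0},
    {"ax":0,"ay":0,"az":0.1,"dx":-9,"dy":-12.3,"dz":1,"hand":0},
    {"ax":0,"ay":0,"az":0.1,"dx":-11.3,"dy":-16.4,"dz":3,"hand":0},
    {"ax":0,"ay":0,"az":0.1,"dx":-11.3,"dy":-16.4,"dz":3,"hand":0},
  ],
)

```text
clock: 7.3
eef_pos: [441.6, -128.5, 149.0]
tool_rot: [-3.138, 0.012, -0.393]
force: [0.3, 0.2, 0.3]
width: 85.6
gripper_force: 0.0
```

```bash
cat >> h.py <<'E'
def box(d,c,yaw,L,W,z,f=None):
    R=np.array([[np.cos(yaw),-np.sin(yaw)],[np.sin(yaw),np.cos(yaw)]])
    return np.array([(f or wpix)(d,[*(np.array(c)+R@[a*L/2,b*W/2]),z]) for a,b in((1,1),(1,-1),(-1,-1),(-1,1))])
def wshow(name,*boxes):
    d=get_image("wrist"); im=d["pixels"][:,:,::-1].copy()
    for b in boxes: cv2.polylines(im,[np.rint(box(d,*b)*8).astype(int)],True,(0,0,255),1,cv2.LINE_AA,3)
    cv2.imwrite("pics/"+name,im); return d
E
python3 -c "
from h import *
d=wshow('w3.png',((446.5,-136.8),-.404,132,68,36),((462.1,18.8),.028,92,44,32))
to(446.5,-136.8,0,-.404)"
```

```text
d [ 0.64  0.39 14.99] a [-0.001  0.008  0.01 ] q [-0.35  0.67  0.9   2.12 -0.8   0.75 -0.89] pos [ 443.1 -131.4  149.9] [-3.14   0.008 -0.394] w 85.3 F [ 0.5 -0.1  0.5] 7.35
```

View pics/w3.png

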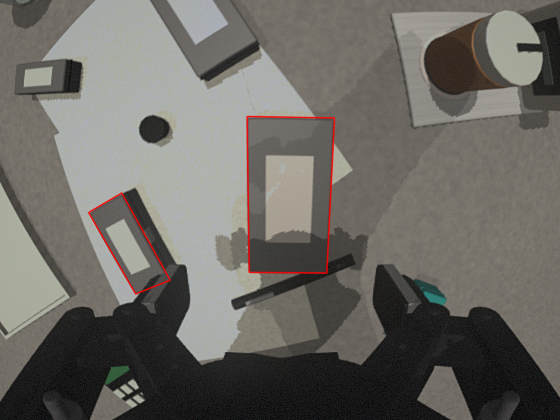

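Request:
send_rows(
  series=[
    {"ax":0,"ay":0,"az":0.01,"dx":0.6,"dy":0.4,"dz":3,"hand":0},
    {"ax":0,"ay":0,"az":0.01,"dx":0.6,"dy":0.4,"dz":7,"hand":0},
    {"ax":0,"ay":0,"az":0.01,"dx":0.6,"dy":0.4,"dz":11,"hand":0},
    {"ax":0,"ay":0,"az":0.01,"dx":0.6,"dy":0.4,"dz":14,"hand":0},
    {"ax":0,"ay":0,"az":0.01,"dx":0.6,"dy":0.4,"dz":14.9,"hand":0},
    {"ax":0,"ay":0,"az":0.01,"dx":0.6,"dy":0.4,"dz":14.9,"hand":0},
    {"ax":0,"ay":0,"az":0.01,"dx":0.6,"dy":0.4,"dz":14.9,"hand":1},
    {"ax":0,"ay":0,"az":0.01,"dx":0.6,"dy":0.4,"dz":14.9,"hand":1},
    {"ax":0,"ay":0,"az":0.01,"dx":0.6,"dy":0.4,"dz":14.9,"hand":1},
    {"ax":0,"ay":0,"az":0.01,"dx":0.6,"dy":0.4,"dz":14.9,"hand":1},
  ],
)

```text
clock: 8.35
eef_pos: [450.1, -142.9, 4.0]
tool_rot: [3.141, -0.001, -0.409]
force: [-0.7, -0.7, 2.2]
width: 67.1
gripper_force: 68.0
```

```bash
python3 -c "
from h import *
c=np.array([568.5,261.7]);u=np.array([np.cos(.118),np.sin(.118)])
p=c+50*u;print(p,c-80*u);to(*p,120,.118)"
```

```text
[618.15230372 267.5863176 ] [489.05631404 252.28189185]
d [ -0.89 -44.34 -11.64] a [ 0.001 -0.001 -0.527] q [-0.04  0.85  0.43  2.16 -1.08  0.36 -0.67] pos [ 450.1 -142.9    4. ] [ 3.141e+00 -1.000e-03 -4.090e-01] w 67.1 F [-0.7 -0.7  2.2] 8.35
```

Request:
send_rows(
  series=[
    {"ax":0,"ay":0,"az":0,"dx":0,"dy":0,"dz":-3,"hand":1},
    {"ax":0,"ay":0,"az":0,"dx":0,"dy":0,"dz":-7,"hand":1},
    {"ax":0,"ay":0,"az":-0.1,"dx":0,"dy":-4.5,"dz":-9,"hand":1},
    {"ax":0,"ay":0,"az":-0.2,"dx":0,"dy":-9,"dz":-11,"hand":1},
    {"ax":0,"ay":0,"az":-0.3,"dx":0,"dy":-13.5,"dz":-11,"hand":1},
    {"ax":0,"ay":0,"az":-0.4,"dx":0,"dy":-18,"dz":-11,"hand":1},
    {"ax":0,"ay":0,"az":-0.5,"dx":0,"dy":-22.5,"dz":-11,"hand":1},
    {"ax":0,"ay":0,"az":-0.53,"dx":0,"dy":-27,"dz":-11,"hand":1},
    {"ax":0,"ay":0,"az":-0.53,"dx":0,"dy":-31.5,"dz":-11,"hand":1},
    {"ax":0,"ay":0,"az":-0.53,"dx":0,"dy":-36,"dz":-11,"hand":1},
  ],
)

```text
clock: 9.35
eef_pos: [592.9, 190.0, 113.6]
tool_rot: [3.141, 0.0, 0.122]
force: [1.8, -0.4, -2.0]
width: 67.3
gripper_force: 69.2
```

```bash
python3 -c "
from h import *
to(624,268,70,.118)"
```

```text
d [ 4.04 -7.37  4.35] a [0.    0.    0.004] q [-0.75  0.84  0.68  1.71 -0.68  0.84 -1.2 ] pos [592.9 190.  113.6] [3.141 0.    0.122] w 67.3 F [ 1.8 -0.4 -2. ] 9.35
```

Request:
send_rows(
  series=[
    {"ax":0,"ay":0,"az":0,"dx":2,"dy":-3.7,"dz":0,"hand":1},
    {"ax":0,"ay":0,"az":0,"dx":4,"dy":-7.4,"dz":0,"hand":1},
    {"ax":0,"ay":0,"az":0,"dx":4,"dy":-7.4,"dz":2,"hand":1},
    {"ax":0,"ay":0,"az":0,"dx":4,"dy":-7.4,"dz":5,"hand":1},
    {"ax":0,"ay":0,"az":0,"dx":4,"dy":-7.4,"dz":8,"hand":1},
    {"ax":0,"ay":0,"az":0,"dx":4,"dy":-7.4,"dz":9.6,"hand":1},
    {"ax":0,"ay":0,"az":0,"dx":4,"dy":-7.4,"dz":9.6,"hand":1},
    {"ax":0,"ay":0,"az":0,"dx":4,"dy":-7.4,"dz":9.6,"hand":1},
  ],
)

```text
clock: 10.15
eef_pos: [624.2, 265.9, 18.1]
tool_rot: [3.141, -0.001, 0.121]
force: [-0.0, -0.2, -1.9]
width: 67.2
gripper_force: 69.1
```

```bash
python3 -c "
from h import *
to(624,268,9.5,.118)"
```

```text
d [ 0.01 -0.21  0.86] a [ 0.    -0.001  0.003] q [-0.77  1.02  0.62  1.58 -0.76  0.79 -1.28] pos [624.2 265.9  18.1] [ 3.141e+00 -1.000e-03  1.210e-01] w 67.2 F [-0.  -0.2 -1.9] 10.15
```

Request:
send_rows(
  series=[
    {"ax":0,"ay":0,"az":0,"dx":0,"dy":-0.2,"dz":0.4,"hand":1},
    {"ax":0,"ay":0,"az":0,"dx":0,"dy":-0.2,"dz":0.8,"hand":1},
    {"ax":0,"ay":0,"az":0,"dx":0,"dy":-0.2,"dz":0.9,"hand":1},
    {"ax":0,"ay":0,"az":0,"dx":0,"dy":-0.2,"dz":0.9,"hand":1},
  ],
)

```text
clock: 10.55
eef_pos: [623.6, 268.5, 9.1]
tool_rot: [-3.141, -0.001, 0.121]
force: [-0.7, 0.8, 1.4]
width: 66.7
gripper_force: 69.3
```

Request:
send_rows(
  series=[
    {"ax":0,"ay":0,"az":0,"dx":0,"dy":0,"dz":0,"hand":0},
    {"ax":0,"ay":0,"az":0,"dx":0,"dy":0,"dz":0,"hand":0},
    {"ax":0,"ay":0,"az":0,"dx":0,"dy":0,"dz":0,"hand":0},
    {"ax":0,"ay":0,"az":0,"dx":0,"dy":0,"dz":0,"hand":0},
    {"ax":0,"ay":0,"az":0,"dx":0,"dy":0,"dz":-4,"hand":0},
    {"ax":0,"ay":0,"az":0,"dx":0,"dy":0,"dz":-8,"hand":0},
    {"ax":0,"ay":0,"az":0,"dx":0,"dy":0,"dz":-12,"hand":0},
    {"ax":0,"ay":0,"az":0,"dx":0,"dy":5,"dz":-14,"hand":0},
    {"ax":0,"ay":0,"az":0,"dx":0,"dy":10,"dz":-14,"hand":0},
    {"ax":0,"ay":0,"az":0,"dx":0,"dy":15,"dz":-14,"hand":0},
  ],
)

```text
clock: 11.55
eef_pos: [641.7, 121.6, 149.8]
tool_rot: [-3.142, -0.002, 0.122]
force: [0.8, -0.7, -0.4]
width: 85.6
gripper_force: 0.0
```

```bash
python3 -c "
from h import *
to(626,-128,150,.14)"
```

```text
d [-4.61 24.58 -0.03] a [-0.    -0.002 -0.018] q [-0.62  0.83  0.71  1.6  -0.63  0.95 -1.14] pos [641.7 121.6 149.8] [-3.142e+00 -2.000e-03  1.220e-01] w 85.6 F [ 0.8 -0.7 -0.4] 11.55
```

Request:
send_rows(
  series=[
    {"ax":0,"ay":0,"az":-0.02,"dx":-4.6,"dy":24.6,"dz":0,"hand":0},
    {"ax":0,"ay":0,"az":-0.02,"dx":-4.6,"dy":24.6,"dz":0,"hand":0},
    {"ax":0,"ay":0,"az":-0.02,"dx":-4.6,"dy":24.6,"dz":0,"hand":0},
    {"ax":0,"ay":0,"az":-0.02,"dx":-4.6,"dy":24.6,"dz":0,"hand":0},
    {"ax":0,"ay":0,"az":-0.02,"dx":-4.6,"dy":24.6,"dz":0,"hand":0},
    {"ax":0,"ay":0,"az":-0.02,"dx":-4.6,"dy":24.6,"dz":4,"hand":0},
    {"ax":0,"ay":0,"az":-0.02,"dx":-4.6,"dy":24.6,"dz":7,"hand":0},
    {"ax":0,"ay":0,"az":-0.02,"dx":-4.6,"dy":24.6,"dz":7,"hand":0},
    {"ax":0,"ay":0,"az":-0.02,"dx":-4.6,"dy":24.6,"dz":7,"hand":0},
  ],
)

```text
clock: 12.45
eef_pos: [625.1, -127.2, 78.7]
tool_rot: [3.141, 0.001, 0.141]
force: [1.0, 0.4, 0.5]
width: 85.5
gripper_force: 0.0
```

```bash
python3 -c "
from h import *
to(626,-128,2,.14)
d=get_image('top');t=np.array([568.5,261.7]);p=proj(d,[618,268,41]);print(p)
grab(d,[('1',p,41),('3',(300.5,231),32),('4',(293.8,157),30)])"
```

```text
d [0.08 0.09 7.67] a [0.    0.001 0.001] q [-0.19  0.88  0.61  1.68 -0.67  0.79 -0.7 ] pos [ 625.1 -127.2   78.7] [3.141e+00 1.000e-03 1.410e-01] w 85.5 F [1.  0.4 0.5] 12.45
[204.61791534 168.4095627 ]
1 [617.6 267.3] yaw 0.118 [np.float64(37.8), np.float64(72.6)]
3 [495.6   3.5] yaw -0.137 [np.float64(168.7), np.float64(71.7)]
4 [547.4  76.4] yaw -1.559 [np.float64(1530.6), np.float64(1091.8)]
```

Request:
send_rows(
  series=[
    {"ax":0,"ay":0,"az":0,"dx":0.1,"dy":0.1,"dz":3,"hand":0},
    {"ax":0,"ay":0,"az":0,"dx":0.1,"dy":0.1,"dz":6,"hand":0},
    {"ax":0,"ay":0,"az":0,"dx":0.1,"dy":0.1,"dz":7.6,"hand":0},
    {"ax":0,"ay":0,"az":0,"dx":0.1,"dy":0.1,"dz":7.6,"hand":0},
    {"ax":0,"ay":0,"az":0,"dx":0.1,"dy":0.1,"dz":7.6,"hand":1},
    {"ax":0,"ay":0,"az":0,"dx":0.1,"dy":0.1,"dz":7.6,"hand":1},
    {"ax":0,"ay":0,"az":0,"dx":0.1,"dy":0.1,"dz":7.6,"hand":1},
    {"ax":0,"ay":0,"az":0,"dx":0.1,"dy":0.1,"dz":7.6,"hand":1},
    {"ax":0,"ay":0,"az":0,"dx":0.1,"dy":0.1,"dz":7.6,"hand":1},
  ],
)

```text
clock: 13.4
eef_pos: [627.6, -128.4, 4.5]
tool_rot: [3.14, -0.003, 0.141]
force: [-0.3, 1.0, 6.4]
width: 54.9
gripper_force: 65.3
```

```bash
python3 -c "
from h import *
to(617.6,267.3,120,.118)"
```

```text
d [  4.6  -39.31 -11.58] a [ 0.001 -0.003  0.023] q [-0.14  0.98  0.53  1.7  -0.74  0.67 -0.64] pos [ 627.6 -128.4    4.5] [ 3.14e+00 -3.00e-03  1.41e-01] w 54.9 F [-0.3  1.   6.4] 13.4
```

Request:
send_rows(
  series=[
    {"ax":0,"ay":0,"az":0,"dx":0,"dy":0,"dz":-3,"hand":1},
    {"ax":0,"ay":0,"az":0,"dx":0,"dy":0,"dz":-7,"hand":1},
    {"ax":0,"ay":0,"az":0.02,"dx":1,"dy":-4.5,"dz":-9,"hand":1},
    {"ax":0,"ay":0,"az":0.02,"dx":1.5,"dy":-9,"dz":-11,"hand":1},
    {"ax":0,"ay":0,"az":0.02,"dx":2,"dy":-13.5,"dz":-11,"hand":1},
    {"ax":0,"ay":0,"az":0.02,"dx":2.5,"dy":-18,"dz":-11,"hand":1},
    {"ax":0,"ay":0,"az":0.02,"dx":3,"dy":-22.5,"dz":-11,"hand":1},
    {"ax":0,"ay":0,"az":0.02,"dx":3.5,"dy":-27,"dz":-11,"hand":1},
    {"ax":0,"ay":0,"az":0.02,"dx":4,"dy":-31.5,"dz":-11,"hand":1},
    {"ax":0,"ay":0,"az":0.02,"dx":4.5,"dy":-36,"dz":-11,"hand":1},
  ],
)

```text
clock: 14.4
eef_pos: [619.8, 236.9, 113.0]
tool_rot: [-3.141, -0.0, 0.121]
force: [1.5, 0.1, -1.8]
width: 55.0
gripper_force: 64.4
```

```bash
python3 -c "
from h import *
to(619.2,267.5,55,.118)"
```

```text
d [ 0.31 -3.04  5.8 ] a [-0.    -0.     0.003] q [-0.79  0.89  0.7   1.59 -0.69  0.92 -1.29] pos [619.8 236.9 113. ] [-3.141 -0.     0.121] w 55.0 F [ 1.5  0.1 -1.8] 14.4
```

Request:
send_rows(
  series=[
    {"ax":0,"ay":0,"az":0,"dx":0.3,"dy":-3,"dz":0,"hand":1},
    {"ax":0,"ay":0,"az":0,"dx":0.3,"dy":-3,"dz":2,"hand":1},
    {"ax":0,"ay":0,"az":0,"dx":0.3,"dy":-3,"dz":4,"hand":1},
    {"ax":0,"ay":0,"az":0,"dx":0.3,"dy":-3,"dz":5.5,"hand":1},
    {"ax":0,"ay":0,"az":0,"dx":0.3,"dy":-3,"dz":5.5,"hand":1},
    {"ax":0,"ay":0,"az":0,"dx":0.3,"dy":-3,"dz":5.5,"hand":1},
  ],
)

```text
clock: 15.0
eef_pos: [619.9, 264.5, 57.7]
tool_rot: [3.141, -0.0, 0.12]
force: [0.2, -0.4, -1.8]
width: 54.8
gripper_force: 64.3
```

```bash
python3 -c "
from h import *
to(619.2,267.5,46,.118)"
```

```text
d [-0.03 -0.3   1.17] a [ 0.    -0.     0.002] q [-0.8   0.97  0.66  1.58 -0.74  0.85 -1.3 ] pos [619.9 264.5  57.7] [ 3.141 -0.     0.12 ] w 54.8 F [ 0.2 -0.4 -1.8] 15.0
```

Request:
send_rows(
  series=[
    {"ax":0,"ay":0,"az":0,"dx":0,"dy":-0.3,"dz":0.2,"hand":1},
    {"ax":0,"ay":0,"az":0,"dx":0,"dy":-0.3,"dz":0.6,"hand":1},
    {"ax":0,"ay":0,"az":0,"dx":0,"dy":-0.3,"dz":1.0,"hand":1},
    {"ax":0,"ay":0,"az":0,"dx":0,"dy":-0.3,"dz":1.15,"hand":1},
    {"ax":0,"ay":0,"az":0,"dx":0,"dy":-0.3,"dz":1.2,"hand":1},
  ],
)

```text
clock: 15.5
eef_pos: [619.1, 268.0, 45.6]
tool_rot: [-3.141, 0.0, 0.121]
force: [-2.0, 0.3, 1.1]
width: 54.5
gripper_force: 64.6
```

Contact. I release, lift and head toward case3.

Request:
send_rows(
  series=[
    {"ax":0,"ay":0,"az":0,"dx":0,"dy":0,"dz":0,"hand":0},
    {"ax":0,"ay":0,"az":0,"dx":0,"dy":0,"dz":0,"hand":0},
    {"ax":0,"ay":0,"az":0,"dx":0,"dy":0,"dz":0,"hand":0},
    {"ax":0,"ay":0,"az":0,"dx":0,"dy":0,"dz":-1,"hand":0},
    {"ax":0,"ay":0,"az":0,"dx":0,"dy":0,"dz":-4,"hand":0},
    {"ax":0,"ay":0,"az":0,"dx":0,"dy":0,"dz":-8,"hand":0},
    {"ax":0,"ay":0,"az":0,"dx":-2,"dy":4,"dz":-10,"hand":0},
    {"ax":0,"ay":0,"az":0,"dx":-5,"dy":8,"dz":-10,"hand":0},
    {"ax":0,"ay":0,"az":0,"dx":-8,"dy":12,"dz":-10,"hand":0},
    {"ax":0,"ay":0,"az":0,"dx":-11,"dy":16,"dz":-10,"hand":0},
  ],
)

```text
clock: 16.5
eef_pos: [528.6, 94.3, 146.6]
tool_rot: [3.142, -0.002, 0.121]
force: [1.3, -0.8, 0.3]
width: 85.7
gripper_force: 0.0
```

```bash
python3 -c "
from h import *
to(462.1,18.8,80,.028)"
```

```text
d [-7.52  6.69  6.64] a [-0.    -0.002  0.093] q [-0.68  0.69  0.72  1.93 -0.66  0.76 -1.03] pos [528.6  94.3 146.6] [ 3.142e+00 -2.000e-03  1.210e-01] w 85.7 F [ 1.3 -0.8  0.3] 16.5
```

Request:
send_rows(
  series=[
    {"ax":0,"ay":0,"az":0.05,"dx":-3.7,"dy":3.3,"dz":0,"hand":0},
    {"ax":0,"ay":0,"az":0.09,"dx":-7.5,"dy":6.7,"dz":0,"hand":0},
    {"ax":0,"ay":0,"az":0.09,"dx":-7.5,"dy":6.7,"dz":3,"hand":0},
    {"ax":0,"ay":0,"az":0.09,"dx":-7.5,"dy":6.7,"dz":6,"hand":0},
    {"ax":0,"ay":0,"az":0.09,"dx":-7.5,"dy":6.7,"dz":6,"hand":0},
    {"ax":0,"ay":0,"az":0.09,"dx":-7.5,"dy":6.7,"dz":6,"hand":0},
  ],
)

```text
clock: 17.1
eef_pos: [463.3, 20.0, 86.1]
tool_rot: [-3.142, -0.0, 0.03]
force: [-0.5, -0.3, -0.5]
width: 85.6
gripper_force: 0.0
```

```bash
python3 -c "
from h import *
d=wshow('w4.png',((462.1,18.8),.028,92,44,32))
to(462.1,18.8,4,.028)"
```

```text
d [-0.19  0.12  8.25] a [ 0.    -0.002  0.003] q [-0.49  0.7   0.58  2.16 -0.82  0.51 -0.81] pos [463.8  20.1  86.5] [ 3.141e+00 -2.000e-03  3.100e-02] w 85.6 F [ 0.3  0.7 -0.4] 17.15
```

View pics/w4.png

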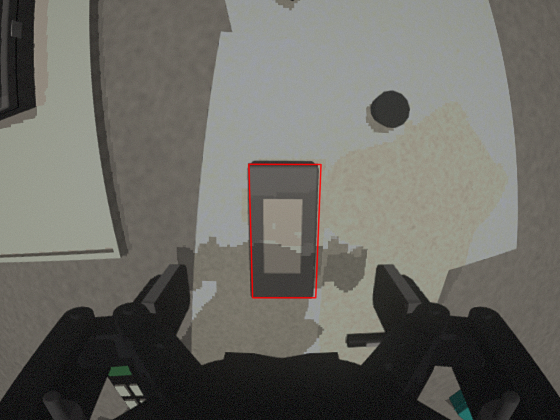

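Case3 is at (284,230) and matches the predicted outline. I grasp it.

Request:
send_rows(
  series=[
    {"ax":0,"ay":0,"az":0,"dx":-0.2,"dy":0.05,"dz":3,"hand":0},
    {"ax":0,"ay":0,"az":0,"dx":-0.2,"dy":0.05,"dz":6.5,"hand":0},
    {"ax":0,"ay":0,"az":0,"dx":-0.2,"dy":0.05,"dz":8.2,"hand":0},
    {"ax":0,"ay":0,"az":0,"dx":-0.2,"dy":0.05,"dz":8.2,"hand":0},
    {"ax":0,"ay":0,"az":0,"dx":-0.2,"dy":0.05,"dz":8.2,"hand":1},
    {"ax":0,"ay":0,"az":0,"dx":-0.2,"dy":0.05,"dz":8.2,"hand":1},
    {"ax":0,"ay":0,"az":0,"dx":-0.2,"dy":0.05,"dz":8.2,"hand":1},
    {"ax":0,"ay":0,"az":0,"dx":-0.2,"dy":0.05,"dz":8.2,"hand":1},
    {"ax":0,"ay":0,"az":0,"dx":-0.2,"dy":0.05,"dz":8.2,"hand":1},
  ],
)

```text
clock: 18.05
eef_pos: [461.9, 19.9, 4.8]
tool_rot: [-3.141, -0.003, 0.031]
force: [-1.7, 0.4, 7.7]
width: 43.1
gripper_force: 61.2
```

```bash
python3 -c "
from h import *
to(617.6,267.3,140,.118)
d=get_image('top');grab(d,[('2',proj(d,[617.6,267.3,75]),75),('4',(293.8,157),30)])"
```

```text
d [ 16.36 -24.25 -13.47] a [-0.    -0.003 -0.087] q [-0.33  0.82  0.34  2.19 -1.02  0.29 -0.64] pos [461.9  19.9   4.8] [-3.141e+00 -3.000e-03  3.100e-02] w 43.1 F [-1.7  0.4  7.7] 18.05
2 [617.5 267.4] yaw 0.121 [np.float64(31.2), np.float64(61.8)]
4 [655.1  39.4] yaw 1.06 [np.float64(17.8), np.float64(39.7)]
```

Request:
send_rows(
  series=[
    {"ax":0,"ay":0,"az":0,"dx":0,"dy":0,"dz":-4,"hand":1},
    {"ax":0,"ay":0,"az":0,"dx":0,"dy":0,"dz":-8,"hand":1},
    {"ax":0,"ay":0,"az":0,"dx":0,"dy":0,"dz":-12,"hand":1},
    {"ax":0,"ay":0,"az":-0.05,"dx":2.7,"dy":-4,"dz":-13,"hand":1},
    {"ax":0,"ay":0,"az":-0.09,"dx":5.4,"dy":-8,"dz":-13,"hand":1},
    {"ax":0,"ay":0,"az":-0.09,"dx":8.1,"dy":-12,"dz":-13,"hand":1},
    {"ax":0,"ay":0,"az":-0.09,"dx":10.8,"dy":-16,"dz":-13,"hand":1},
    {"ax":0,"ay":0,"az":-0.09,"dx":13.5,"dy":-20,"dz":-13,"hand":1},
    {"ax":0,"ay":0,"az":-0.09,"dx":16.3,"dy":-24.2,"dz":-13,"hand":1},
    {"ax":0,"ay":0,"az":-0.09,"dx":16.3,"dy":-24.2,"dz":-13,"hand":1},
  ],
)

```text
clock: 19.1
eef_pos: [617.9, 276.3, 132.9]
tool_rot: [-3.137, -0.004, 0.132]
force: [-1.0, 1.2, -2.1]
width: 43.3
gripper_force: 62.4
```

```bash
python3 -c "
from h import *
to(617.5,267.4,80,.12)"
```

```text
d [-0.17  0.9   5.29] a [-0.005 -0.004  0.012] q [-0.85  0.89  0.74  1.54 -0.69  0.98 -1.34] pos [617.9 276.3 132.9] [-3.137 -0.004  0.132] w 43.3 F [-1.   1.2 -2.1] 19.1
```

Request:
send_rows(
  series=[
    {"ax":0,"ay":0,"az":0,"dx":0,"dy":0.4,"dz":0,"hand":1},
    {"ax":0,"ay":0,"az":0,"dx":0,"dy":0.4,"dz":2,"hand":1},
    {"ax":0,"ay":0,"az":0,"dx":0,"dy":0.4,"dz":3.5,"hand":1},
    {"ax":0,"ay":0,"az":0,"dx":0,"dy":0.4,"dz":3.5,"hand":1},
    {"ax":0,"ay":0,"az":0,"dx":0,"dy":0.4,"dz":3.5,"hand":1},
  ],
)

```text
clock: 19.6
eef_pos: [616.5, 261.8, 98.5]
tool_rot: [3.141, 0.001, 0.12]
force: [-0.5, -0.5, -0.6]
width: 43.0
gripper_force: 62.4
```

```bash
python3 -c "
from h import *
to(617.5,267.4,80,.12)"
```

```text
d [ 0.17 -0.55  1.85] a [ 0.     0.001 -0.   ] q [-0.82  0.93  0.71  1.58 -0.72  0.92 -1.3 ] pos [616.5 261.8  98.5] [3.141e+00 1.000e-03 1.200e-01] w 43.0 F [-0.5 -0.5 -0.6] 19.6
```

Request:
send_rows(
  series=[
    {"ax":0,"ay":0,"az":0,"dx":0.15,"dy":-0.55,"dz":0.4,"hand":1},
    {"ax":0,"ay":0,"az":0,"dx":0.15,"dy":-0.55,"dz":1.0,"hand":1},
    {"ax":0,"ay":0,"az":0,"dx":0.15,"dy":-0.55,"dz":1.5,"hand":1},
    {"ax":0,"ay":0,"az":0,"dx":0.15,"dy":-0.55,"dz":1.75,"hand":1},
    {"ax":0,"ay":0,"az":0,"dx":0.15,"dy":-0.55,"dz":1.85,"hand":1},
    {"ax":0,"ay":0,"az":0,"dx":0.15,"dy":-0.55,"dz":1.85,"hand":1},
  ],
)

```text
clock: 20.2
eef_pos: [617.8, 268.2, 80.1]
tool_rot: [3.142, -0.0, 0.121]
force: [-0.5, 0.6, -1.8]
width: 43.0
gripper_force: 62.6
```

Request:
send_rows(
  series=[
    {"ax":0,"ay":0,"az":0,"dx":0,"dy":0,"dz":0.1,"hand":1},
    {"ax":0,"ay":0,"az":0,"dx":0,"dy":0,"dz":0.1,"hand":1},
    {"ax":0,"ay":0,"az":0,"dx":0,"dy":0,"dz":0.1,"hand":0},
    {"ax":0,"ay":0,"az":0,"dx":0,"dy":0,"dz":0.1,"hand":0},
    {"ax":0,"ay":0,"az":0,"dx":0,"dy":0,"dz":0,"hand":0},
    {"ax":0,"ay":0,"az":0,"dx":0,"dy":0,"dz":-1,"hand":0},
    {"ax":0,"ay":0,"az":0,"dx":0,"dy":0,"dz":-4,"hand":0},
    {"ax":0,"ay":0,"az":0,"dx":0,"dy":3,"dz":-7,"hand":0},
    {"ax":0,"ay":0,"az":0,"dx":2,"dy":7,"dz":-7,"hand":0},
    {"ax":0,"ay":0,"az":0,"dx":3,"dy":11,"dz":-7,"hand":0},
  ],
)

```text
clock: 21.2
eef_pos: [662.9, 162.4, 152.4]
tool_rot: [-3.141, -0.005, 0.123]
force: [0.5, 0.2, -0.3]
width: 85.3
gripper_force: 0.0
```

```bash
python3 -c "
from h import *
to(655,39.5,90,1.058)"
```

```text
d [-2.32 12.1   6.22] a [ 0.002 -0.004 -0.935] q [-0.67  0.88  0.74  1.51 -0.66  1.01 -1.2 ] pos [662.9 162.4 152.4] [-3.141 -0.005  0.123] w 85.3 F [ 0.5  0.2 -0.3] 21.2
```

Request:
send_rows(
  series=[
    {"ax":0,"ay":0,"az":-0.14,"dx":-0.5,"dy":3,"dz":0,"hand":0},
    {"ax":0,"ay":0,"az":-0.28,"dx":-1,"dy":6,"dz":0,"hand":0},
    {"ax":0,"ay":0,"az":-0.42,"dx":-1.5,"dy":9,"dz":0,"hand":0},
    {"ax":0,"ay":0,"az":-0.56,"dx":-2.3,"dy":12.1,"dz":0,"hand":0},
    {"ax":0,"ay":0,"az":-0.7,"dx":-2.3,"dy":12.1,"dz":0,"hand":0},
    {"ax":0,"ay":0,"az":-0.84,"dx":-2.3,"dy":12.1,"dz":2,"hand":0},
    {"ax":0,"ay":0,"az":-0.935,"dx":-2.3,"dy":12.1,"dz":4,"hand":0},
    {"ax":0,"ay":0,"az":-0.935,"dx":-2.3,"dy":12.1,"dz":4,"hand":0},
    {"ax":0,"ay":0,"az":-0.935,"dx":-2.3,"dy":12.1,"dz":4,"hand":0},
  ],
)

```text
clock: 22.1
eef_pos: [652.7, 39.4, 110.6]
tool_rot: [3.141, 0.0, 1.053]
force: [-0.1, 0.3, 0.1]
width: 85.2
gripper_force: 0.0
```

```bash
python3 -c "
from h import *
d=wshow('w5.png',((655,39.5),1.058,72,32,30))
to(655,39.5,5,1.058)
t=get_image('top');print('beaker',onz(t,(421/S,143/S),90));grab(t,[('3',proj(t,[617.6,267.3,107]),107)])"
```

```text
d [ 0.08  0.14 10.61] a [ 0.002 -0.    -0.005] q [-0.36  0.82  0.46  1.62 -0.46  0.81 -0.23] pos [653.2  39.5 111.1] [ 3.14  -0.     1.053] w 85.6 F [ 0.8 -0.6  0.1] 22.15
beaker [786.28298876  38.18665816  90.        ]
3 [617.8 267.9] yaw 0.11 [np.float64(24.8), np.float64(50.7)]
```

View pics/w5.png

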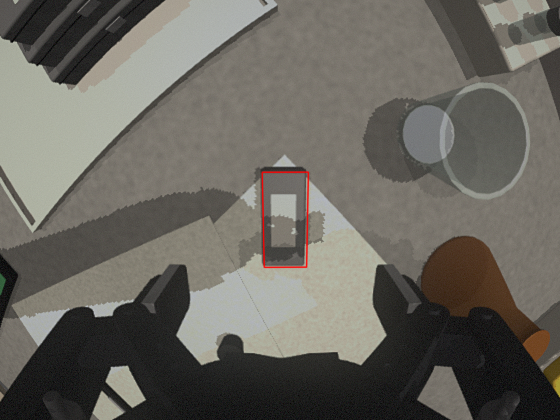

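Grey case4 at (285,218) matches its outline, and the beaker and flask are clear. The pile looks aligned.

Request:
send_rows(
  series=[
    {"ax":0,"ay":0,"az":0,"dx":0.1,"dy":0.1,"dz":4,"hand":0},
    {"ax":0,"ay":0,"az":0,"dx":0.1,"dy":0.1,"dz":8,"hand":0},
    {"ax":0,"ay":0,"az":0,"dx":0.1,"dy":0.1,"dz":10.4,"hand":0},
    {"ax":0,"ay":0,"az":0,"dx":0.1,"dy":0.1,"dz":10.4,"hand":0},
    {"ax":0,"ay":0,"az":0,"dx":0.1,"dy":0.1,"dz":10.4,"hand":1},
    {"ax":0,"ay":0,"az":0,"dx":0.1,"dy":0.1,"dz":10.4,"hand":1},
    {"ax":0,"ay":0,"az":0,"dx":0.1,"dy":0.1,"dz":10.4,"hand":1},
    {"ax":0,"ay":0,"az":0,"dx":0.1,"dy":0.1,"dz":10.4,"hand":1},
    {"ax":0,"ay":0,"az":0,"dx":0.1,"dy":0.1,"dz":10.4,"hand":1},
    {"ax":0,"ay":0,"az":0,"dx":0.1,"dy":0.1,"dz":10.4,"hand":1},
  ],
)

```text
clock: 23.2
eef_pos: [655.2, 40.3, 7.8]
tool_rot: [3.139, -0.002, 1.056]
force: [0.5, -0.0, 6.0]
width: 30.8
gripper_force: 61.5
```

```bash
python3 -c "
from h import *
to(617.7,267.6,165,.115)"
```

```text
d [ 17.96 -14.43 -15.73] a [ 0.001 -0.003  0.941] q [-0.32  0.96  0.38  1.65 -0.53  0.64 -0.17] pos [655.2  40.3   7.8] [ 3.139e+00 -2.000e-03  1.056e+00] w 30.8 F [ 0.5 -0.   6. ] 23.2
```

Request:
send_rows(
  series=[
    {"ax":0,"ay":0,"az":0,"dx":0,"dy":0,"dz":-4,"hand":1},
    {"ax":0,"ay":0,"az":0,"dx":0,"dy":0,"dz":-8,"hand":1},
    {"ax":0,"ay":0,"az":0.05,"dx":0,"dy":0,"dz":-12,"hand":1},
    {"ax":0,"ay":0,"az":0.18,"dx":1.5,"dy":-1,"dz":-15.7,"hand":1},
    {"ax":0,"ay":0,"az":0.31,"dx":5,"dy":-4,"dz":-15.7,"hand":1},
    {"ax":0,"ay":0,"az":0.44,"dx":8.5,"dy":-7,"dz":-15.7,"hand":1},
    {"ax":0,"ay":0,"az":0.57,"dx":12,"dy":-10,"dz":-15.7,"hand":1},
    {"ax":0,"ay":0,"az":0.7,"dx":15,"dy":-12.5,"dz":-15.7,"hand":1},
    {"ax":0,"ay":0,"az":0.83,"dx":17.2,"dy":-13.8,"dz":-15.7,"hand":1},
    {"ax":0,"ay":0,"az":0.94,"dx":17.6,"dy":-14.2,"dz":-15.7,"hand":1},
  ],
)

```text
clock: 24.2
eef_pos: [615.6, 269.5, 162.7]
tool_rot: [-3.138, 0.0, 0.118]
force: [-0.7, -0.2, -0.6]
width: 30.9
gripper_force: 60.5
```

Request:
send_rows(
  series=[
    {"ax":0,"ay":0,"az":0,"dx":0,"dy":0,"dz":0,"hand":1},
    {"ax":0,"ay":0,"az":0,"dx":0,"dy":0,"dz":1.5,"hand":1},
    {"ax":0,"ay":0,"az":0,"dx":0,"dy":0,"dz":3,"hand":1},
    {"ax":0,"ay":0,"az":0,"dx":0,"dy":0,"dz":3,"hand":1},
    {"ax":0,"ay":0,"az":0,"dx":0,"dy":0,"dz":3,"hand":1},
  ],
)

```text
clock: 24.7
eef_pos: [616.7, 262.2, 132.1]
tool_rot: [3.141, 0.002, 0.115]
force: [1.0, -0.7, -0.4]
width: 31.0
gripper_force: 60.4
```

```bash
python3 -c "
from h import *
to(617.7,267.6,115,.115)"
```

```text
d [ 0.16 -0.52  1.71] a [ 0.     0.002 -0.   ] q [-0.84  0.89  0.75  1.56 -0.69  0.98 -1.33] pos [616.7 262.2 132.1] [3.141e+00 2.000e-03 1.150e-01] w 31.0 F [ 1.  -0.7 -0.4] 24.7
```

Request:
send_rows(
  series=[
    {"ax":0,"ay":0,"az":0,"dx":0.1,"dy":-0.5,"dz":0.4,"hand":1},
    {"ax":0,"ay":0,"az":0,"dx":0.1,"dy":-0.5,"dz":0.9,"hand":1},
    {"ax":0,"ay":0,"az":0,"dx":0.1,"dy":-0.5,"dz":1.3,"hand":1},
    {"ax":0,"ay":0,"az":0,"dx":0.1,"dy":-0.5,"dz":1.6,"hand":1},
    {"ax":0,"ay":0,"az":0,"dx":0.1,"dy":-0.5,"dz":1.7,"hand":1},
    {"ax":0,"ay":0,"az":0,"dx":0.1,"dy":-0.5,"dz":1.7,"hand":1},
  ],
)

```text
clock: 25.3
eef_pos: [617.3, 268.4, 115.8]
tool_rot: [3.142, 0.0, 0.116]
force: [0.2, -1.1, -0.4]
width: 31.0
gripper_force: 60.5
```

Request:
send_rows(
  series=[
    {"ax":0,"ay":0,"az":0,"dx":0,"dy":0,"dz":0.1,"hand":1},
    {"ax":0,"ay":0,"az":0,"dx":0,"dy":0,"dz":0.15,"hand":1},
    {"ax":0,"ay":0,"az":0,"dx":0,"dy":0,"dz":0.15,"hand":1},
  ],
)

```text
clock: 25.6
eef_pos: [617.5, 268.4, 114.8]
tool_rot: [-3.141, -0.0, 0.116]
force: [-0.6, 0.5, 1.4]
width: 30.7
gripper_force: 60.8
```

Request:
send_rows(
  series=[
    {"ax":0,"ay":0,"az":0,"dx":0,"dy":0,"dz":0,"hand":0},
    {"ax":0,"ay":0,"az":0,"dx":0,"dy":0,"dz":0,"hand":0},
    {"ax":0,"ay":0,"az":0,"dx":0,"dy":0,"dz":-0.2,"hand":0},
    {"ax":0,"ay":0,"az":0,"dx":0,"dy":0,"dz":-1,"hand":0},
    {"ax":0,"ay":0,"az":0,"dx":0,"dy":0,"dz":-4,"hand":0},
    {"ax":0,"ay":0,"az":0,"dx":0,"dy":0,"dz":-7,"hand":0},
    {"ax":0,"ay":0,"az":0,"dx":0,"dy":4.5,"dz":-7,"hand":0},
    {"ax":0,"ay":0,"az":0,"dx":-1,"dy":9,"dz":-7,"hand":0},
    {"ax":0,"ay":0,"az":0,"dx":-2,"dy":13.5,"dz":-7,"hand":0},
    {"ax":0,"ay":0,"az":0,"dx":-3,"dy":18,"dz":-7,"hand":0},
  ],
)

```text
clock: 26.6
eef_pos: [608.3, 84.5, 185.3]
tool_rot: [3.142, -0.001, 0.116]
force: [0.9, 0.2, 0.6]
width: 85.1
gripper_force: 0.0
```

```bash
python3 -c "
from h import *
to(505.4,-326.5,180,0)
t=get_image('top');grab(t,[('4',proj(t,[617.6,267.3,137]),137)])
crop(t,140,100,150,110,5,'t2.png')"
```

```text
d [-14.98  39.63   0.52] a [ 0.    -0.001  0.116] q [-0.63  0.75  0.78  1.69 -0.62  0.97 -1.07] pos [608.3  84.5 185.3] [ 3.142e+00 -1.000e-03  1.160e-01] w 85.1 F [0.9 0.2 0.6] 26.6
4 [530.6  73.4] yaw -1.559 [np.float64(1002.9), np.float64(1394.2)]
```

View pics/t2.png

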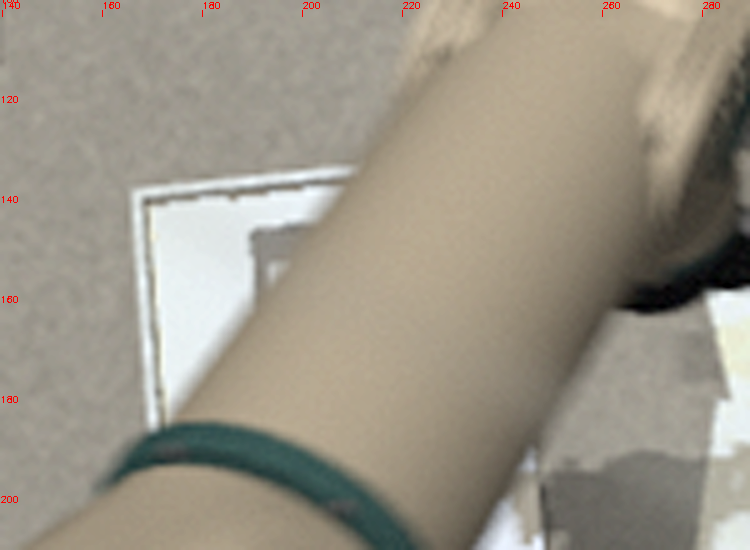

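The pile is occluded by the forearm, so I check it after moving to the jar.

Request:
send_rows(
  series=[
    {"ax":0,"ay":0,"az":0.12,"dx":-15,"dy":39.6,"dz":0,"hand":0},
    {"ax":0,"ay":0,"az":0.12,"dx":-15,"dy":39.6,"dz":0,"hand":0},
    {"ax":0,"ay":0,"az":0.12,"dx":-15,"dy":39.6,"dz":0,"hand":0},
    {"ax":0,"ay":0,"az":0.12,"dx":-15,"dy":39.6,"dz":0,"hand":0},
    {"ax":0,"ay":0,"az":0.12,"dx":-15,"dy":39.6,"dz":0,"hand":0},
    {"ax":0,"ay":0,"az":0.12,"dx":-15,"dy":39.6,"dz":0,"hand":0},
    {"ax":0,"ay":0,"az":0.12,"dx":-15,"dy":39.6,"dz":0,"hand":0},
    {"ax":0,"ay":0,"az":0.12,"dx":-15,"dy":39.6,"dz":0,"hand":0},
    {"ax":0,"ay":0,"az":0.12,"dx":-15,"dy":39.6,"dz":0,"hand":0},
    {"ax":0,"ay":0,"az":0.12,"dx":-15,"dy":39.6,"dz":0,"hand":0},
  ],
)

```text
clock: 27.65
eef_pos: [502.9, -330.1, 185.8]
tool_rot: [3.137, -0.001, -0.012]
force: [-0.3, 1.2, -0.0]
width: 85.2
gripper_force: 0.0
```

Request:
send_rows(
  series=[
    {"ax":0,"ay":0,"az":0,"dx":0,"dy":0,"dz":0,"hand":0},
    {"ax":0,"ay":0,"az":0,"dx":0,"dy":0,"dz":0,"hand":0},
    {"ax":0,"ay":0,"az":0,"dx":0,"dy":0,"dz":0,"hand":0},
  ],
)

```text
clock: 27.95
eef_pos: [506.1, -322.6, 184.4]
tool_rot: [-3.141, -0.0, -0.001]
force: [-0.8, -0.3, 0.2]
width: 85.5
gripper_force: 0.0
```

```bash
python3 -c "
from h import *
to(505.4,-326.5,54,0)
t=get_image('top');grab(t,[('4',proj(t,[617.6,267.3,137]),137)])
a=t['pixels'][90:220,140:275,::-1]; w=get_image('wrist'); b=w['pixels'][:,:,::-1].copy()
p=wpix(w,[505.4,-326.5,106]);cv2.circle(b,(int(p[0]),int(p[1])),3,(0,0,255),-1)
cv2.imwrite('pics/m3.png',np.hstack([cv2.resize(a,(400,385),interpolation=2),cv2.resize(b,(400,385))]))"
```

```text
d [-0.07  0.4  13.04] a [-0.001 -0.    -0.001] q [ 0.08  0.73  0.75  1.72 -0.6   0.93 -0.5 ] pos [ 506.1 -322.6  184.4] [-3.141e+00 -0.000e+00 -1.000e-03] w 85.5 F [-0.8 -0.3  0.2] 27.95
4 [617.2 267.9] yaw 0.109 [np.float64(17.8), np.float64(39.9)]
```

View pics/m3.png

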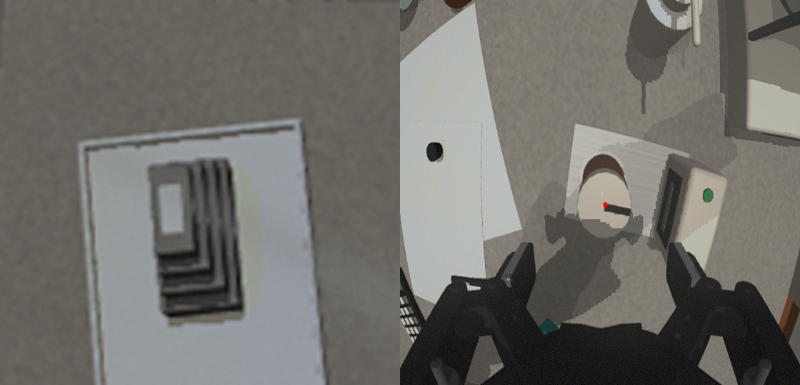

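The pile is neat at left (195,240), and the jar lid at (605,205) matches the prediction. I pick up the jar.

Request:
send_rows(
  series=[
    {"ax":0,"ay":0,"az":0,"dx":0,"dy":0.4,"dz":0,"hand":0},
    {"ax":0,"ay":0,"az":0,"dx":0,"dy":0.4,"dz":4,"hand":0},
    {"ax":0,"ay":0,"az":0,"dx":0,"dy":0.4,"dz":8,"hand":0},
    {"ax":0,"ay":0,"az":0,"dx":0,"dy":0.4,"dz":11,"hand":0},
    {"ax":0,"ay":0,"az":0,"dx":0,"dy":0.4,"dz":12.8,"hand":0},
    {"ax":0,"ay":0,"az":0,"dx":0,"dy":0.4,"dz":12.8,"hand":0},
    {"ax":0,"ay":0,"az":0,"dx":0,"dy":0.4,"dz":12.8,"hand":1},
    {"ax":0,"ay":0,"az":0,"dx":0,"dy":0.4,"dz":12.8,"hand":1},
    {"ax":0,"ay":0,"az":0,"dx":0,"dy":0.4,"dz":12.8,"hand":1},
    {"ax":0,"ay":0,"az":0,"dx":0,"dy":0.4,"dz":12.8,"hand":1},
  ],
)

```text
clock: 29.05
eef_pos: [506.1, -329.0, 58.2]
tool_rot: [3.141, -0.003, -0.004]
force: [-0.7, 2.0, 5.1]
width: 54.1
gripper_force: 63.9
```

```bash
python3 -c "
from h import *
to(489,252.3,150,.118)"
```

```text
d [ -1.92 -58.11  -9.24] a [ 0.001 -0.002 -0.122] q [ 0.17  0.88  0.6   1.8  -0.75  0.7  -0.38] pos [ 506.1 -329.    58.2] [ 3.141e+00 -3.000e-03 -4.000e-03] w 54.1 F [-0.7  2.   5.1] 29.05
```

Request:
send_rows(
  series=[
    {"ax":0,"ay":0,"az":0,"dx":0,"dy":0,"dz":-2,"hand":1},
    {"ax":0,"ay":0,"az":0,"dx":0,"dy":0,"dz":-5,"hand":1},
    {"ax":0,"ay":0,"az":0,"dx":0,"dy":-2,"dz":-8,"hand":1},
    {"ax":0,"ay":0,"az":0,"dx":0,"dy":-5,"dz":-9,"hand":1},
    {"ax":0,"ay":0,"az":0,"dx":-0.2,"dy":-9,"dz":-9,"hand":1},
    {"ax":0,"ay":0,"az":0,"dx":-0.4,"dy":-13,"dz":-9,"hand":1},
    {"ax":0,"ay":0,"az":0,"dx":-0.6,"dy":-17,"dz":-9,"hand":1},
    {"ax":0,"ay":0,"az":0,"dx":-0.8,"dy":-21,"dz":-9,"hand":1},
    {"ax":0,"ay":0,"az":0,"dx":-1,"dy":-25,"dz":-9,"hand":1},
    {"ax":0,"ay":0,"az":0,"dx":-1,"dy":-29,"dz":-9,"hand":1},
  ],
)

```text
clock: 30.05
eef_pos: [495.8, -36.8, 146.8]
tool_rot: [-3.141, -0.0, -0.004]
force: [1.1, 0.7, -1.7]
width: 54.5
gripper_force: 64.4
```

```bash
python3 -c "
from h import *
to(489,252.3,120,.118)"
```

```text
d [ -0.81 -28.9    2.69] a [-0.    -0.    -0.122] q [-0.47  0.66  0.76  2.04 -0.7   0.72 -0.84] pos [495.8 -36.8 146.8] [-3.141 -0.    -0.004] w 54.5 F [ 1.1  0.7 -1.7] 30.05
```

Request:
send_rows(
  series=[
    {"ax":0,"ay":0,"az":0,"dx":0,"dy":-4,"dz":0,"hand":1},
    {"ax":0,"ay":0,"az":0,"dx":-0.2,"dy":-8,"dz":0,"hand":1},
    {"ax":0,"ay":0,"az":-0.05,"dx":-0.4,"dy":-12,"dz":0,"hand":1},
    {"ax":0,"ay":0,"az":-0.12,"dx":-0.6,"dy":-16,"dz":0,"hand":1},
    {"ax":0,"ay":0,"az":-0.12,"dx":-0.8,"dy":-20,"dz":0,"hand":1},
    {"ax":0,"ay":0,"az":-0.12,"dx":-0.8,"dy":-24,"dz":0,"hand":1},
    {"ax":0,"ay":0,"az":-0.12,"dx":-0.8,"dy":-27,"dz":0,"hand":1},
    {"ax":0,"ay":0,"az":-0.12,"dx":-0.8,"dy":-28.5,"dz":1,"hand":1},
    {"ax":0,"ay":0,"az":-0.12,"dx":-0.8,"dy":-28.7,"dz":3,"hand":1},
    {"ax":0,"ay":0,"az":-0.12,"dx":-0.8,"dy":-28.7,"dz":5,"hand":1},
  ],
)

```text
clock: 31.05
eef_pos: [489.5, 248.7, 95.7]
tool_rot: [3.141, -0.001, 0.117]
force: [0.1, -0.1, -3.5]
width: 54.4
gripper_force: 64.4
```

```bash
python3 -c "
from h import *
to(489,252.3,60,.118)"
```

```text
d [-0.01 -0.36  3.57] a [ 0.    -0.001 -0.001] q [-0.96  0.8   0.71  1.93 -0.79  0.71 -1.22] pos [489.5 248.7  95.7] [ 3.141e+00 -1.000e-03  1.170e-01] w 54.4 F [ 0.1 -0.1 -3.5] 31.05
```

Request:
send_rows(
  series=[
    {"ax":0,"ay":0,"az":0,"dx":0,"dy":-0.2,"dz":1.2,"hand":1},
    {"ax":0,"ay":0,"az":0,"dx":0,"dy":-0.2,"dz":2.4,"hand":1},
    {"ax":0,"ay":0,"az":0,"dx":0,"dy":-0.2,"dz":3.2,"hand":1},
    {"ax":0,"ay":0,"az":0,"dx":0,"dy":-0.2,"dz":3.5,"hand":1},
    {"ax":0,"ay":0,"az":0,"dx":0,"dy":-0.2,"dz":3.5,"hand":1},
  ],
)

```text
clock: 31.55
eef_pos: [489.5, 250.2, 61.4]
tool_rot: [3.141, 0.0, 0.115]
force: [0.7, -0.9, -2.3]
width: 54.4
gripper_force: 64.4
```

Request:
send_rows(
  series=[
    {"ax":0,"ay":0,"az":0,"dx":0,"dy":0,"dz":0.15,"hand":1},
    {"ax":0,"ay":0,"az":0,"dx":0,"dy":0,"dz":0.3,"hand":1},
    {"ax":0,"ay":0,"az":0,"dx":0,"dy":0,"dz":0.4,"hand":1},
    {"ax":0,"ay":0,"az":0,"dx":0,"dy":0,"dz":0.45,"hand":1},
    {"ax":0,"ay":0,"az":0,"dx":0,"dy":0,"dz":0.45,"hand":1},
  ],
)

```text
clock: 32.05
eef_pos: [489.4, 250.7, 57.2]
tool_rot: [-3.141, -0.0, 0.116]
force: [-1.1, -0.1, -0.4]
width: 54.8
gripper_force: 64.7
```

Request:
send_rows(
  series=[
    {"ax":0,"ay":0,"az":0,"dx":0,"dy":0,"dz":0.05,"hand":1},
    {"ax":0,"ay":0,"az":0,"dx":0,"dy":0,"dz":0.05,"hand":0},
    {"ax":0,"ay":0,"az":0,"dx":0,"dy":0,"dz":0.05,"hand":0},
    {"ax":0,"ay":0,"az":0,"dx":0,"dy":0,"dz":0,"hand":0},
    {"ax":0,"ay":0,"az":0,"dx":0,"dy":0,"dz":0,"hand":0},
    {"ax":0,"ay":0,"az":0,"dx":0,"dy":0,"dz":-3,"hand":0},
    {"ax":0,"ay":0,"az":0,"dx":0,"dy":0,"dz":-7,"hand":0},
    {"ax":0,"ay":0,"az":0,"dx":0,"dy":0,"dz":-11,"hand":0},
    {"ax":0,"ay":0,"az":0,"dx":0,"dy":2,"dz":-14,"hand":0},
    {"ax":0,"ay":0,"az":0,"dx":0,"dy":6,"dz":-14,"hand":0},
  ],
)

```text
clock: 33.05
eef_pos: [498.7, 194.0, 200.3]
tool_rot: [-3.138, -0.007, 0.122]
force: [1.4, -0.6, -1.5]
width: 85.6
gripper_force: 0.0
```

Request:
send_rows(
  series=[
    {"ax":0,"ay":0,"az":0,"dx":0,"dy":5,"dz":0,"hand":0},
    {"ax":0,"ay":0,"az":0,"dx":0,"dy":10,"dz":0,"hand":0},
    {"ax":0,"ay":0,"az":0,"dx":0,"dy":15,"dz":0,"hand":0},
    {"ax":0,"ay":0,"az":0,"dx":0,"dy":20,"dz":0,"hand":0},
    {"ax":0,"ay":0,"az":0,"dx":0,"dy":25,"dz":0,"hand":0},
    {"ax":0,"ay":0,"az":0,"dx":0,"dy":30,"dz":0,"hand":0},
    {"ax":0,"ay":0,"az":0,"dx":0,"dy":35,"dz":0,"hand":0},
    {"ax":0,"ay":0,"az":0,"dx":0,"dy":40,"dz":0,"hand":0},
    {"ax":0,"ay":0,"az":0,"dx":0,"dy":40,"dz":0,"hand":0},
    {"ax":0,"ay":0,"az":0,"dx":0,"dy":40,"dz":0,"hand":0},
  ],
)

```text
clock: 34.05
eef_pos: [541.8, -208.3, 196.8]
tool_rot: [3.141, 0.0, 0.112]
force: [-0.3, 0.7, 0.5]
width: 85.3
gripper_force: 0.0
```

```bash
python3 -c "
from h import *
t=get_image('top');grab(t,[('4',proj(t,[617.6,267.3,142]),142)])
a=t['pixels'][90:270,140:340,::-1]; w=get_image('scene'); b=w['pixels'][120:300,260:460,::-1]
cv2.imwrite('pics/f1.png',np.hstack([cv2.resize(a,(400,360),interpolation=2),cv2.resize(b,(400,360),interpolation=2)]))"
```

```text
4 [616.1 267. ] yaw 0.118 [np.float64(17.9), np.float64(39.6)]
```

View pics/f1.png

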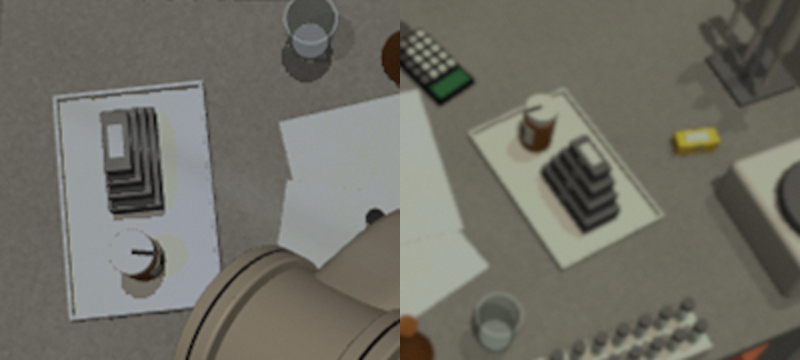

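The four-case pile at left (130,160) is neat, and the jar stands upright on the tray floor at left (135,255). The robot is clear of everything.

```bash
python3 -c "
from cell import *
print(finish_job())"
```

```text
the job is handed in; nothing more can be done
None
```

I handed the job in: I stood the jar on the scanning spot facing the scanner, stacked all four grey cases largest to smallest on the tray, and set the jar upright beside the pile; `finish_job` returned no verdict.

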